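# Load, lock and pulse the counter-top blender

### The job

Stand the blender cup (the slim steel one with the wide black collar at its foot) down in the round bay of the blender on the counter, letting go of it only once it is down, and slide the bolt fully home into its keeper so that the cup is locked in. Only then run the blender: pinch the trigger fully in against its leaning grip for a good second, let it spring right back, and do so a second time. Leave the cup locked in and the trigger released, and do not disturb the tumbler, the canister or the mug.

Things in the scene. Friction and masses are not known exactly. Their poses are not given: they have to be found in the camera images.
- station: The blender: white base fixed to the counter. Origin on the counter under the centre of the round cup bay; x points from the robot's side to the far side, y left, z up (yaw up to 0.25 rad). Deck 30 mm high, x -65 to 85, y -165 to 60 mm; a 60 mm wide arm (x -67 to -7) carries the bolt on to y 215. Motor housing at the right: x -10 to 80, y -155 to -70, 102 mm high.
- bay (a point): Centre of the bay's floor (black rubber disc), 30 mm above the counter, axes as the station's. A black eight-sided rim, 88 mm across inside and 12 mm high, surrounds it: the cup's collar has 4 mm to spare all round. With the cup seated and the bolt home, the bolt's rod lies 5 mm above the collar, on the robot's side of the cup.
- cup: Blender cup, closed, 280 to 560 g: black collar at its foot 80 mm in diameter, 14 mm high; above it a slim steel body 52 mm in diameter up to 142 mm; total height 150 mm. Origin at the centre of its underside, z up. Grasp the body about 100 mm up. It stands right of the blender, in any of three places shared with tumbler and canister.
- bolt (a joint): Travel of the steel barrel bolt in m: 0 drawn back (left), 0.096 fully home (right, along station -y, stop); starts at 0 to 0.012; home above 0.089. Stays where left; friction about 2 N. Rod 10 mm thick along y at station x -37, axis 54 mm above the counter; nose at station y 46 mm at 0. Guide at y 50 to 78, keeper at y -62 to -40 mm (steel, 66 mm high).
- bolt_knob (a point): Point to grasp on the bolt's knob, an upright steel pin 18 mm in diameter at the rod's left end, top 110 mm above the counter; the point is on its axis 14 mm below the top and moves with the bolt (station x -37, y 191 mm minus the travel). Grasp from above, fingers closing along the station's x axis, so that the gripper's body clears the cup.
- grip: Fixed black bar 26 x 26 mm, its free end leaning 0.65 rad from vertical to the robot's side. Origin: on its axis at the place to pinch, station (-65, -112, 155) mm, 32 mm from the free end; z along the bar to that end, x square out of its upper side (up and away from the robot), where the trigger is, y left. Approach along -z, fingers closing along x, one on the bar, one on the trigger.
- trigger (a joint): Trigger angle, rad: 0 released, 0.28 fully in (stop); squeezed above 0.22, released below 0.04. Aluminium lever 85 x 22 x 8 mm on the grip's upper side, hinged at its lower end 55 mm below the grip's origin. Springs back by itself; at the pinch place 5 N starts it, 10 N takes it right in.
- trigger_pad (a point): Point on the trigger's outer face at the place to pinch, 55 mm from its hinge; moves with the trigger. Outer face of trigger to underside of grip: 52 mm here at rest (60 mm at the free end), 37 mm fully in (then from 13 mm below to 24 mm above the grip's axis).
- tumbler: Bystander: plain steel tumbler without a collar, 66 mm in diameter, 120 mm high; origin at the centre of its underside.
- canister: Bystander: squat steel canister with a black lid and knob, 80 mm in diameter, 111 mm high; origin at the centre of its underside.
- mug: Bystander: white mug, 80 mm in diameter, 90 mm high, left of the blender; origin at the centre of its underside.
There are look-alikes about, which are no part of the job. What is shaped like the cup but purple or red is not meant.

How it is judged (in metres and radians):
On the way, in this order (a step that is already met when the one before it is completed fails the run):
1. the cup stands down in the bay (horizontal distance between cup and bay below 0.009 m and z of cup in the frame of bay below 0.004 m and angle between cup's own z axis and vertical below 0.06 rad and contact force between the fingers and cup below 0.5 N), for 0.2 s.
2. the bolt is home, the cup still seated (horizontal distance between cup and bay below 0.009 m and z of cup in the frame of bay below 0.004 m and angle between cup's own z axis and vertical below 0.06 rad and value of joint bolt above 0.089 m), for 0.2 s.
3. first pulse: trigger squeezed right in against its grip, fingers on both sides, for a good second (all of step 2 and value of joint trigger above 0.22 rad and contact force between the fingers and grip above 1 N), for 0.8 s.
4. trigger let right back (value of joint trigger below 0.04 rad), for 0.1 s.
5. second pulse: trigger squeezed right in against its grip, fingers on both sides, for a good second (all of step 3), for 0.8 s.
At the end, for the whole second after the job is handed in: The cup stands upright and at rest on the bay's floor (within 9 mm of its centre, 4 mm of its floor, tilt below 0.06 rad), the bolt is home (beyond 0.089 m), the trigger is back (below 0.04 rad), and tumbler, canister and mug stand upright (all of step 2 and value of joint trigger below 0.04 rad and linear speed of cup below 0.02 m/s and angle between each of tumbler, canister, mug's own z axis and vertical below 0.15 rad); the robot touches nothing.
It fails at once if the trigger is worked (beyond 0.1 rad) before the bolt is home over a seated cup (value of joint trigger above 0.1 rad and not ((horizontal distance between cup and bay below 0.009 m and z of cup in the frame of bay below 0.004 m and angle between cup's own z axis and vertical below 0.06 rad) and value of joint bolt above 0.089 m)).
It fails at once if the cup is let go more than 15 mm above the bay's floor (horizontal distance between cup and bay below 0.06 m and z of cup in the frame of bay above 0.015 m and contact force between the fingers and cup below 0.1 N).
It fails at once if tumbler, canister or mug moved by more than 25 mm (distance of any of tumbler, canister, mug from where it was at the start of the episode above 0.025 m).
It also fails if it takes over 72 s, if anything falls off the work surface, if the arm or the gripper's body presses on something with over 40 N, if the wrist force passes 120 N, or if a joint passes its speed limit or range.

### The arm

A 6-joint arm with a two-finger parallel gripper is mounted at the origin on the work surface. World frame = base frame: x ahead of the robot, y to its left, z up, the work surface at z = 0. Lengths are in mm, angles in degrees, forces in N, time in s.
With the tool pointing down it reaches from about 300 to 850 mm from the base axis. Payload 4.2 kg.
Tool frame: the origin (TCP) lies midway between the tips of the shut fingers; the grasp point (between the pads) lies 19 mm behind it; x points along the fingers, y is the direction in which the jaws open and shut, and the axes are right-handed (so a half turn about x gives the same grasp; the last joint's range is limited). The gripper opens to 91 mm and grips with 3 to 60 N. Pads are 32 mm wide; open, the fingers measure 118 mm over their backs; the gripper's body (76 mm by 178 mm) begins 60 mm behind the grasp point.
Start: joints at [-66.75, 18.312, 89.639, -0, 72.044, -1.146], TCP at [237.509, -523.674, 193.676] pointing down, gripper open.
Joint ranges: [-177.97, 177.97], [-48.28, 115.42], [12.27, 149.76], [-77.06, 257.06], [2.81, 150.46], [-146.56, 146.56]. Speed limits (degrees/s): [147.25, 147.25, 180, 180, 180, 180].

### API

Orientations are given as [roll, pitch, yaw] about the fixed x, y, z axes, in that order (R = Rz(yaw) Ry(pitch) Rx(roll)).
In Python, from workcell import * gives the robot as it stands.
- The arm moves only by the shell command python3 -m handwheel 'ROWS' [FORCE]. ROWS is a JSON object of lists of equal length, an entry for each row: "gripper": the closure, from 0 (fully open) to 1 (shut); "offset": the shift along the tool's x, y, z in mm, a list of three; "rot": the turn, a rotation vector about the tool's x, y, z in degrees, a list of three. A call has 1 to 5 rows; each row is the pose to reach, as a shift and turn from the pose commanded when the call began, along the tool's axes at that moment; what a row does not reach only later rows make up. A row lasts 1/12 s, in which the tool goes at most 41.7 mm and 7.16 degrees, less where a joint would pass 70% of its speed; a pose out of reach is approached as far as the arm can. A call with a gripper value outside its range is refused whole. The fingers move at their own pace and stop on an object; FORCE is the grip in N (left out, the last holds). Time passes only in rows, so rows that repeat a pose let the fingers close. It gives the time, the measured TCP pose, the force and the opening at its end, in the units of the state.
- state(): the state, without advancing time (a new reading comes with each control period).
- grab_frame(name): name is "side" or "top" or "wrist"; returns the picture (384x512x3 uint8, red, green, blue); there is no depth.
- camera_params(name): a dict with "fx", "fy", "cx", "cy" (pixels), "k1" (the pictures are not rectified: a ray, as slopes to the right and down, at radius r is drawn at 1 + k1 r^2 times it, then the intrinsics apply), "position" and "attitude" of the camera in the world; the wrist camera has in their place "hand_eye" (4x4, takes a point from camera to tool coordinates, whose origin is the TCP and whose axes are the tool frame's). Camera axes: x right, y up, looking along -z (the intrinsics and any distortion apply to the point x, -y, -z); pixel columns grow to the right and rows downward; lengths in mm; the calibration is good to about 2 mm. A picture is of the moment at which its call begins: read the wrist's pose just before it. camera_params takes no time and is no camera call.
- job_done(): hands the job in, once; it reports no verdict.
The state is a dict: "time_s": time; "qpos": joint angles; "qvel": joint speeds; "effort": joint torques, N m; "ee_pos": TCP position; "ee_rot": TCP orientation; "force": force on the tool from outside, world axes, zero at the start; "torque": the same for the moment, N m; "gripper_width": finger opening in mm.
Only numpy, scipy, OpenCV 4.12 (cv2) and the standard library are available. Lean on these libraries where they do the work, as an engineer would, in place of code of your own. Each camera call takes 0.05 s, during which the arm holds its last target.

## Working session

There is one attempt and no reset: what is moved stays moved. The work goes in short steps, Python scripts to look and compute and a shell command to move; the robot and the scene stay as the last step left them, time stands still between calls to the robot, and variables do not carry over. Pictures are saved under pics/ and viewed, and the job is handed in when it is done.

```bash
ls; mkdir -p pics; python3 - <<'E'
from workcell import *
import cv2
print(state())
for n in ["side","top","wrist"]:
    print(n,camera_params(n))
    f=grab_frame(n); cv2.imwrite(f"pics/{n}0.png",cv2.resize(f[:,:,::-1],(800,600),interpolation=cv2.INTER_CUBIC)); cv2.imwrite(f"pics/{n}0raw.png",f[:,:,::-1])
E
```

```text
pics
{'time_s': 0.0, 'qpos': array([-6.67489850e+01,  1.83508623e+01,  8.97064180e+01, -1.53564355e-04,
        7.20411449e+01, -1.14759546e+00]), 'qvel': array([ 0.07537724,  0.01965861, -0.0458593 ,  0.07039483,  0.01270713,
       -0.06367488]), 'effort': array([-1.21140372e-03, -4.12459731e+01, -2.31971204e+01,  7.24171568e-02,
        4.57387569e-02, -1.30706981e-04]), 'ee_pos': array([ 237.29894965, -523.17197115,  192.82801239]), 'ee_rot': array([-91.06260476,  89.90157464, 113.33605322]), 'force': array([-0.32085575, -0.20474471, -0.63816037]), 'torque': array([0.02025757, 0.01629027, 0.00885376]), 'gripper_width': 91.17922277073838}
side {'fx': 475.19208362005486, 'fy': 475.19208362005486, 'cx': 254.48477697311418, 'cy': 191.7494557608889, 'k1': -0.14309094113040935, 'position': array([ -462.35880417, -1086.76013647,  1093.37280501]), 'attitude': array([ 57.0453823 ,  -1.26495776, -45.14859491])}
top {'fx': 435.9465066449552, 'fy': 435.9465066449552, 'cx': 253.99821919857646, 'cy': 189.68980614693564, 'k1': -0.12512470544983612, 'position': array([ 451.4987301 ,  -40.55744037, 1535.32264731]), 'attitude': array([  6.60970742,  -0.18369561, -91.16108985])}
wrist {'fx': 311.2037212729442, 'fy': 311.2037212729442, 'cx': 252.56670723599626, 'cy': 195.47828318674442, 'k1': -0.08681779075630443, 'hand_eye': array([[ 2.28872988e-04,  2.88682375e-01, -9.57424897e-01,
        -1.90753431e+02],
       [ 9.99999914e-01, -3.98491216e-04,  1.18897657e-04,
         4.92077956e-02],
       [-3.47201754e-04, -9.57424842e-01, -2.88682441e-01,
        -8.22302926e+01],
       [ 0.00000000e+00,  0.00000000e+00,  0.00000000e+00,
         1.00000000e+00]])}
```

View pics/side0.png

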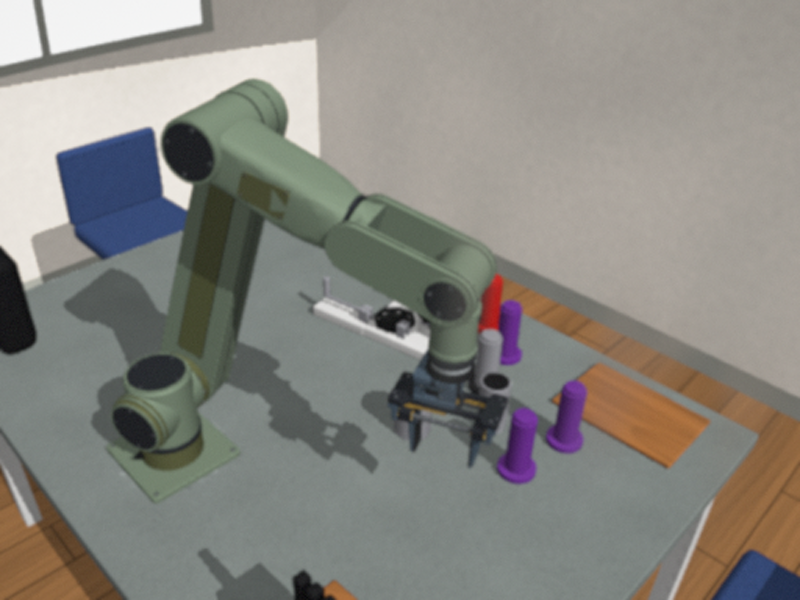

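View pics/top0.png

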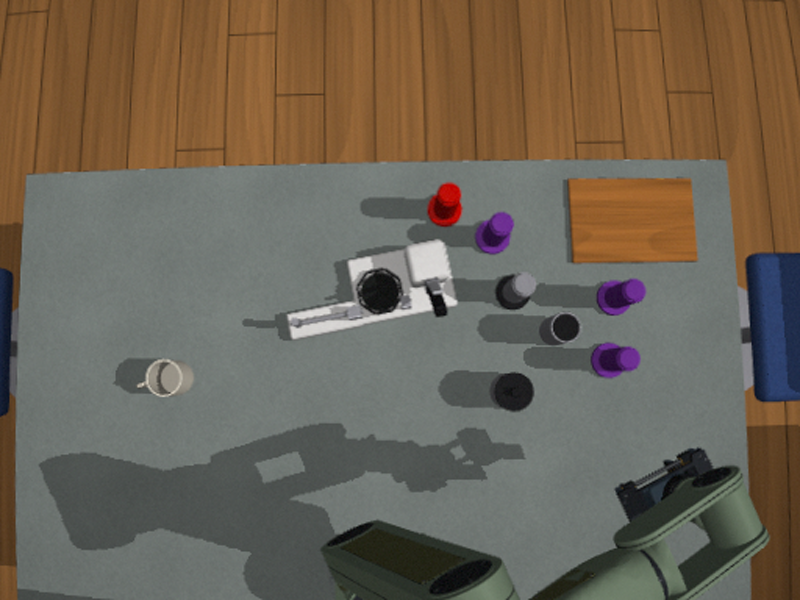

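View pics/wrist0.png

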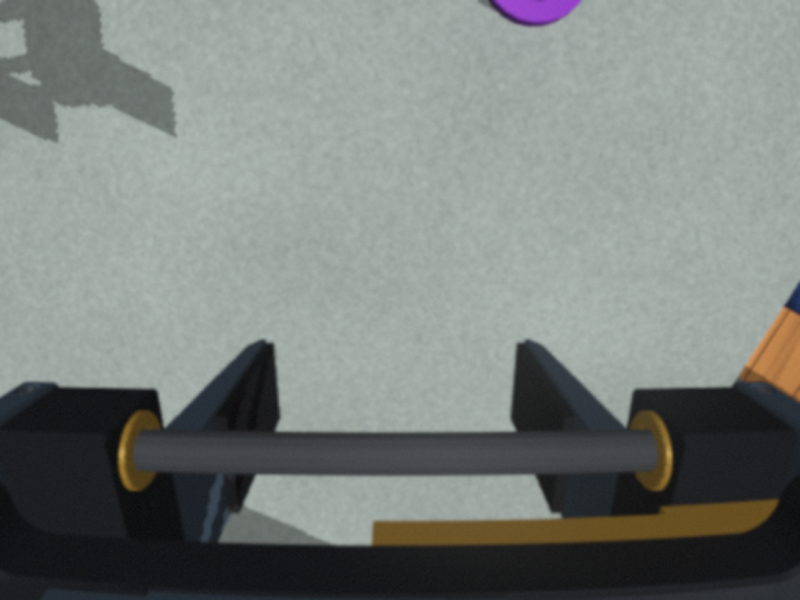

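```bash
cat > h.py <<'E'
import numpy as np, cv2
from scipy.spatial.transform import Rotation as R
from workcell import *
def campose(n,st=None):
    p=camera_params(n)
    if n=='wrist':
        st=st or state()
        T=np.eye(4);T[:3,:3]=R.from_euler('xyz',st['ee_rot'],degrees=True).as_matrix();T[:3,3]=st['ee_pos']
        M=T@np.array(p['hand_eye']);return p,M[:3,:3],M[:3,3]
    return p,R.from_euler('xyz',p['attitude'],degrees=True).as_matrix(),np.array(p['position'])
def ray(n,u,v,st=None):
    p,M,o=campose(n,st)
    d=np.array([(u-p['cx'])/p['fx'],(v-p['cy'])/p['fy']]);s=d.copy()
    for _ in range(30): s=d/(1+p['k1']*(s@s))
    return o,M@np.array([s[0],-s[1],-1])
def onz(n,u,v,z,st=None):
    o,d=ray(n,u,v,st);return o+d*(z-o[2])/d[2]
def proj(n,P,st=None):
    p,M,o=campose(n,st);P=np.atleast_2d(P)
    c=(P-o)@M;s=np.c_[c[:,0]/-c[:,2],-c[:,1]/-c[:,2]]
    r=(s**2).sum(1,keepdims=True);s=s*(1+p['k1']*r)
    return s*p['fx']+[p['cx'],p['cy']]
def crop(img,u0,v0,u1,v1,k,name):
    c=cv2.resize(img[v0:v1,u0:u1,::-1],None,fx=k,fy=k,interpolation=cv2.INTER_CUBIC);cv2.imwrite(name,c)
def down(yaw):
    # tool x down; tool y at world angle yaw
    c,s=np.cos(np.radians(yaw)),np.sin(np.radians(yaw))
    x=np.array([0,0,-1.]);y=np.array([c,s,0]);z=np.cross(x,y);return np.c_[x,y,z]
def goto(P,M,st=None):
    """offset (tool axes) and rotvec from present measured pose"""
    st=st or state()
    T=R.from_euler('xyz',st['ee_rot'],degrees=True)
    return T.inv().apply(np.array(P)-st['ee_pos']), (T.inv()*R.from_matrix(M)).as_rotvec(degrees=True)
E
python3 - <<'E'
from h import *
f=cv2.imread('pics/top0raw.png')[:,:,::-1]
crop(f,170,140,310,230,5.7,'pics/topc1.png')
crop(f,270,150,420,262,5.3,'pics/topc2.png')
g=cv2.imread('pics/side0raw.png')[:,:,::-1]
crop(g,180,160,350,290,4.6,'pics/sidec1.png')
E
```

```text
(no output)
```

View pics/topc1.png

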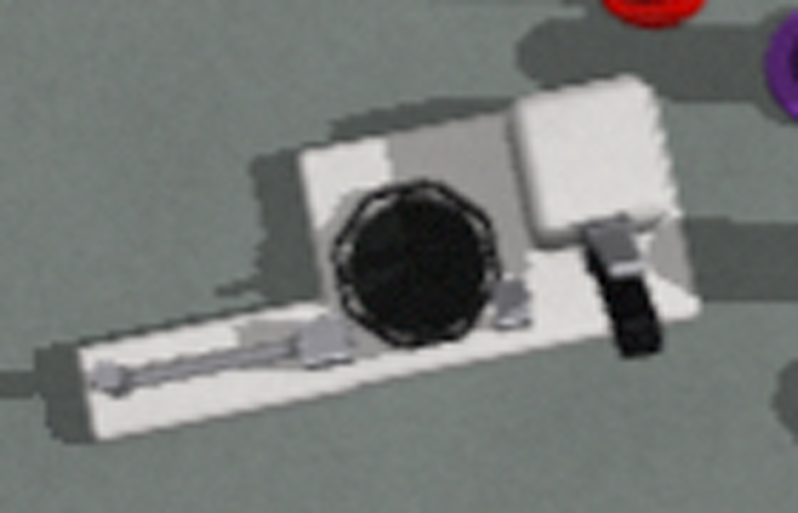

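View pics/topc2.png

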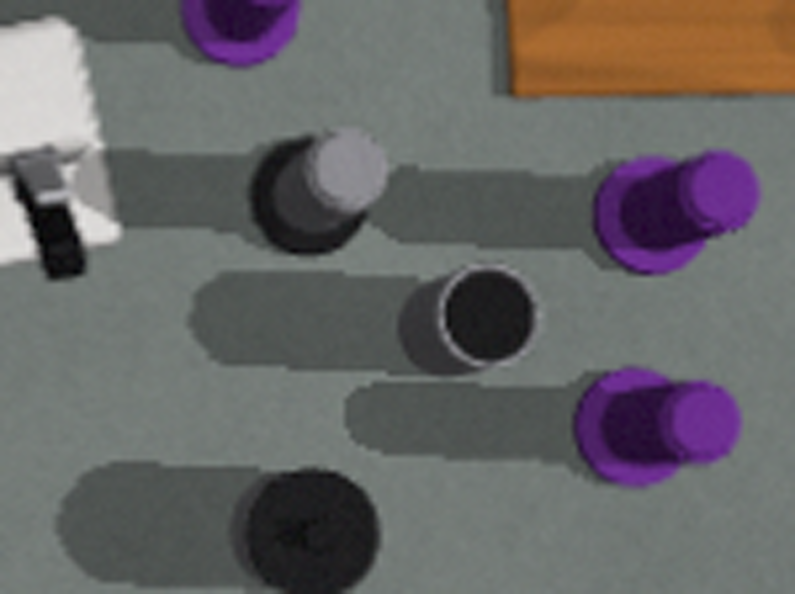

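View pics/sidec1.png

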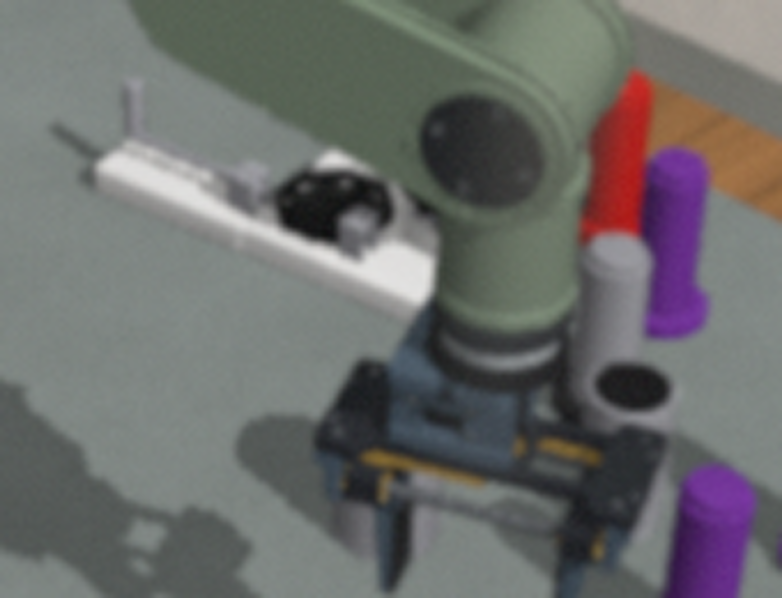

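```bash
python3 - <<'E'
from h import *
from scipy.optimize import least_squares
def c1(a): return (np.array(a)+.5)/5.7-.5+[170,140]
def c2(a): return (np.array(a)+.5)/5.3-.5+[270,150]
S=np.array([[-67,215,30],[-7,215,30],[85,60,30],[-65,-165,30],[0,0,42],[-10,-70,102],[80,-70,102],[-10,-155,102]],float)
px=c1(np.array([[98,440],[79,350],[302,150],[698,310],[415,263],[545,240],[516,105],[678,208]],float))
def T(p,S):
    c,s=np.cos(p[2]),np.sin(p[2]);return np.c_[p[0]+c*S[:,0]-s*S[:,1],p[1]+s*S[:,0]+c*S[:,1],S[:,2]]
f=lambda p:(proj('top',T(p,S))-px).ravel()
r=least_squares(f,[550,0,0],x_scale=[100,100,.1],loss='soft_l1')
print(r.x,np.degrees(r.x[2]));print(f(r.x).reshape(-1,2).round(1))
for name,P in dict(bay=[0,0,42],knobtop=[-37,191,110],gripfree=[-65-32*np.sin(.65),-112,155+32*np.cos(.65)],keeper=[-37,-51,66]).items():
    P=T(r.x,np.array([P],float)); print(name,P[0].round(1),proj('top',P).round(1),((proj('top',P)-[170,140]+.5)*5.7-.5).round())
print('cup top',onz('top',*c2([349,171]),148)[:2],'collar',onz('top',*c2([307,195]),8)[:2])
print('tumbler',onz('top',*c2([488,315]),120)[:2]); print('canister',onz('top',*c2([313,531]),90)[:2])
print('purples',onz('top',*c2([652,215]),10)[:2],onz('top',*c2([632,426]),10)[:2])
print('mug',onz('top',(172+.5)*.64-.5,(376+.5)*.64-.5,88)[:2])
# edge residual: arms near edge line yaw
a=onz('top',*px[0],30);b=onz('top',*px[3],30);print('near edge yaw',np.degrees(np.arctan2(-(a-b)[0],(a-b)[1])))
E
```

```text
[ 6.39699761e+02 -1.27731767e+01  1.86673063e-01] 10.695578659357166
[[-0.1  0.6]
 [-0.  -0.5]
 [-0.7 -0.1]
 [ 1.8  0.5]
 [ 1.1 -0.2]
 [-0.8  0.2]
 [-1.4 -2.3]
 [ 0.8  0.6]]
bay [639.7 -12.8  42. ] [[243.5 185.5]] [[421. 262.]]
knobtop [567.9 168.  110. ] [[188.4 205.7]] [[107. 377.]]
gripfree [ 577.6 -138.5  180.5] [[283.1 198.9]] [[647. 338.]]
keeper [612.8 -69.8  66. ] [[260.3 192.2]] [[517. 300.]]
cup top [ 632.33850966 -311.52139425] collar [ 634.9436226  -309.83646028]
tumbler [ 544.50196302 -400.25143226]
canister [ 413.93244449 -291.3458394 ]
purples [ 616.57127719 -544.01848315] [ 475.29558501 -522.74162818]
mug [457.66616236 437.01061362]
near edge yaw 11.135300010285782
```

```bash
python3 - <<'E'
from h import *
M=R.from_euler('xyz',state()['ee_rot'],degrees=True).as_matrix();print(M.round(3))
for y in (10.7,-169.3,-79.3,100.7):
    print(y,down(y)[:,2].round(2),[a.round(1) for a in goto([633,-310,300],down(y))])
p,_,_=campose('side')
E
```

```text
[[-0.001  0.413 -0.911]
 [ 0.001 -0.911 -0.413]
 [-1.    -0.001  0.   ]]
10.7 [ 0.19 -0.98  0.  ] [array([-106.9,  -31. , -448.5]), array([-76.3,  -0.1,   0.1])]
-169.3 [-0.19  0.98  0.  ] [array([-106.9,  -31. , -448.5]), array([1.037e+02, 1.000e-01, 1.000e-01])]
-79.3 [-0.98 -0.19 -0.  ] [array([-106.9,  -31. , -448.5]), array([13.7,  0. ,  0.1])]
100.7 [0.98 0.19 0.  ] [array([-106.9,  -31. , -448.5]), array([-1.663e+02, -1.000e-01,  0.000e+00])]
```

```bash
python3 -m handwheel '{"gripper":[0,0,0,0,0],"offset":[[-38,-8,-14],[-70,-25,-43],[-97,-43,-75],[-97,-64,-110],[-97,-84,-145]],"rot":[[-7,0,0],[-14,0,0],[-21,0,0],[-28,0,0],[-35,0,0]]}'; python3 -c "
from h import *
print([a.round(1) for a in goto([630,42,290],down(10.7))])"
```

```text
time_s: 0.57
ee_pos: [333.1, -390.9, 292.8]
ee_rot: [70.8, 89.7, -49.6]
force: [1.0, -0.3, -0.5]
gripper_width: 91.1
[array([   2.1,   37.5, -523.6]), array([-41.1,   0.2,  -0.2])]
```

```bash
python3 -m handwheel '{"gripper":[0,0,0,0,0],"offset":[[0,3,-41],[0,6,-82],[0,9,-123],[0,12,-164],[0,15,-205]],"rot":[[-7,0,0],[-14,0,0],[-21,0,0],[-28,0,0],[-35,0,0]]}'; python3 -c "
from h import *
print([a.round(1) for a in goto([630,42,290],down(10.7))])"
```

```text
time_s: 0.98
ee_pos: [449.8, -220.5, 290.5]
ee_rot: [-56.2, 90.0, -141.5]
force: [1.0, 0.2, -0.7]
gripper_width: 91.0
[array([   0.5,  201.2, -246.8]), array([-6.,  0.,  0.])]
```

```bash
python3 -m handwheel '{"gripper":[0,0,0,0,0],"offset":[[0,25,-31],[0,50,-62],[0,75,-93],[0,100,-124],[0,125,-155]],"rot":[[-6,0,0],[-6,0,0],[-6,0,0],[-6,0,0],[-6,0,0]]}'; python3 -c "
from h import *
print([a.round(1) for a in goto([630,42,290],down(10.7))])"
```

```text
time_s: 1.4
ee_pos: [562.6, -56.4, 290.4]
ee_rot: [-76.3, 90.0, -155.9]
force: [0.9, -0.5, 1.0]
gripper_width: 91.0
[array([  0.3,  84.1, -84.6]), array([-0.3,  0. ,  0. ])]
```

```bash
python3 -m handwheel '{"gripper":[0,0,0,0,0],"offset":[[0,28,-28],[0,56,-56],[0,80,-80],[0,80,-80],[0,80,-80]],"rot":[[0,0,0],[0,0,0],[0,0,0],[0,0,0],[0,0,0]]}'; python3 -c "
from h import *
st=state()
f=grab_frame('wrist')
import json
json.dump({k:np.array(v).tolist() for k,v in st.items()},open('st1.json','w'))
cv2.imwrite('pics/w1raw.png',f[:,:,::-1]);crop(f,0,0,512,384,1.56,'pics/w1.png')
print(st['ee_pos'],state()['ee_pos'],st['qvel'].round(2))"
```

```text
time_s: 1.82
ee_pos: [626.5, 36.2, 289.2]
ee_rot: [-86.0, 89.9, -165.4]
force: [-0.4, -1.4, -0.9]
gripper_width: 90.9
[626.5268859   36.15451879 289.22951525] [625.9675597   34.89341511 289.75979483] [-2.48 -1.86  1.46 -0.83  0.41 -0.22]
```

View pics/w1.png

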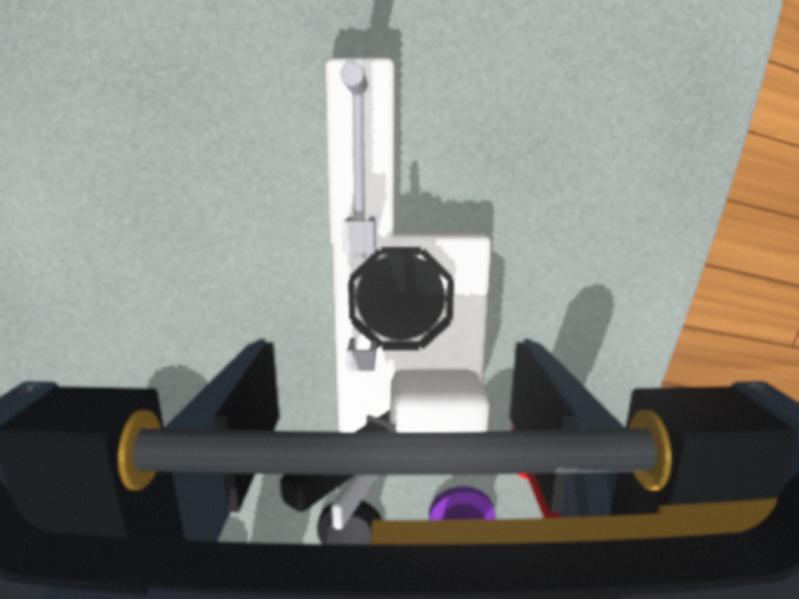

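```bash
python3 -c "
from h import *
for i in range(3):
  st=state()
  f=grab_frame('wrist')
import json
json.dump({k:np.array(v).tolist() for k,v in st.items()},open('st1.json','w'))
cv2.imwrite('pics/w2raw.png',f[:,:,::-1]);crop(f,190,20,350,290,2.2,'pics/w2.png')
crop(f,205,30,325,135,6,'pics/w2a.png');crop(f,205,135,325,245,5.4,'pics/w2b.png')
print(st['ee_pos'],state()['ee_pos'],st['qvel'].round(2),st['ee_rot'])"
```

```text
[625.59838379  33.73318967 290.57270078] [625.58955357  33.50248528 290.86233315] [-0.72 -0.67  0.04  0.22 -0.09  0.04] [ -54.88627632   89.95116045 -134.54856352]
```

View pics/w2a.png

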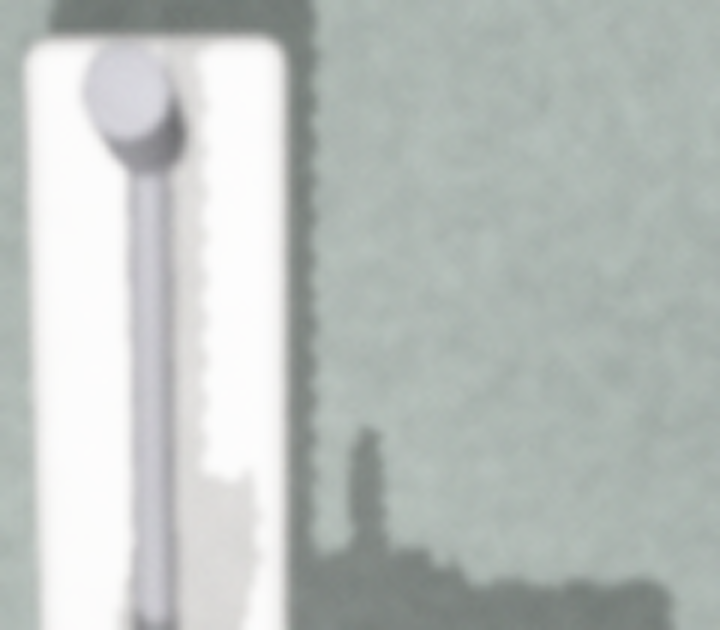

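View pics/w2b.png

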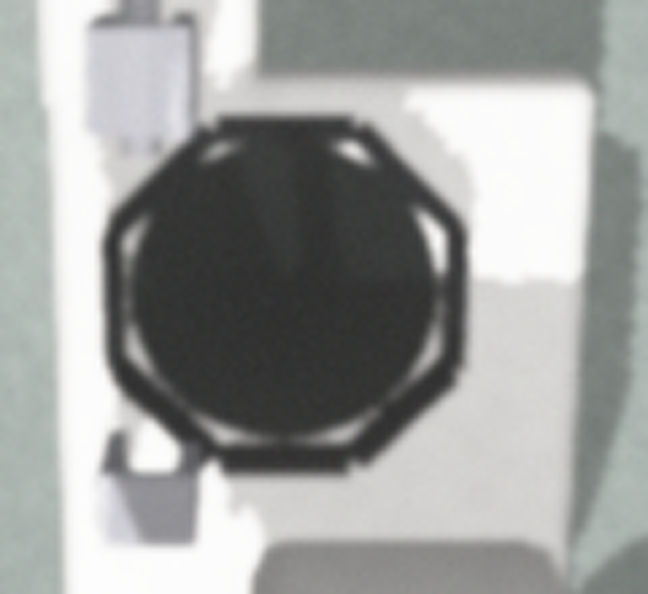

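```bash
cat > fit.py <<'E'
from h import *
import json
from scipy.optimize import least_squares
st={k:np.array(v) for k,v in json.load(open('st1.json')).items()}
A=lambda a:(np.array(a,float)+.5)/6-.5+[205,30]
B=lambda a:(np.array(a,float)+.5)/5.4-.5+[205,135]
S=np.array([[0,0,42],[-67,215,30],[-7,215,30],[85,60,30]],float)
px=np.array([B([286,295]),A([27,36]),A([288,36]),B([592,78])])
w=np.array([2,1,1,1.])[:,None]
def T(p,S):
    S=np.atleast_2d(S);c,s=np.cos(p[2]),np.sin(p[2]);return np.c_[p[0]+c*S[:,0]-s*S[:,1],p[1]+s*S[:,0]+c*S[:,1],S[:,2]]
f=lambda p:(w*(proj('wrist',T(p,S),st)-px)).ravel()
r=least_squares(f,[640,-12,.18],x_scale=[100,100,.1])
if __name__=='__main__':
    p=r.x;print(p,np.degrees(p[2]));print(f(p).reshape(-1,2).round(2))
    k=onz('wrist',*A([127,93]),110,st);c,s=np.cos(p[2]),np.sin(p[2]);d=k[:2]-p[:2]
    print('knob in station',c*d[0]+s*d[1],-s*d[0]+c*d[1])
    for y in (60,420):
        k=onz('wrist',*A([152,y+120]),58,st);d=k[:2]-p[:2];print('rod',c*d[0]+s*d[1],-s*d[0]+c*d[1])
    print('bay top cam',proj('top',T(p,[0,0,42])), 'seen', (np.array([415,263])+.5)/5.7-.5+[170,140])
E
python3 fit.py
```

```text
[ 6.40346607e+02 -7.11105929e+00  1.80120963e-01] 10.320170979022691
[[-0.31  2.53]
 [-1.1  -1.76]
 [ 0.17 -2.04]
 [ 1.6  -0.35]]
knob in station -36.90282503912493 187.03141325566637
rod -36.083958268838735 178.1673361054871
rod -37.28565959742245 102.62131597559363
bay top cam [[241.81743846 185.34336111]] seen [242.39473684 185.72807018]
```

```bash
cat > fit2.py <<'E'
from fit import *
import h
C1=lambda a:(np.array(a,float)+.5)/5.7-.5+[170,140]
St=np.array([[-67,215,30],[-7,215,30],[85,60,30],[-65,-165,30],[0,0,42]],float)
pt=C1([[98,440],[79,350],[302,150],[698,310],[415,263]])
def pj(n,P,d,s):
    p,M,o=campose(n,s);M=M@R.from_rotvec(d[3:]/57.3).as_matrix();c=(P-o-d[:3])@M
    q=np.c_[c[:,0]/-c[:,2],-c[:,1]/-c[:,2]];q=q*(1+p['k1']*(q**2).sum(1,keepdims=True));return q*p['fx']+[p['cx'],p['cy']]
kn=A([[127,93]]);rods=A([[152,180],[152,540]])
def g(v):
    p=v[:3];dw=v[3:9];dt=v[9:15];t=v[15]
    e=[((pj('wrist',T(p,S),dw,st)-px)/.5).ravel(),((pj('top',T(p,St),dt,None)-pt)/.5).ravel(),
       (pj('wrist',T(p,[-37,191-t,110]),dw,st)-kn).ravel()/.5,
       (pj('wrist',T(p,[[-37,178,58],[-37,103,58]]),dw,st)-rods)[:,0]/.5,
       dw[:3]/2,dw[3:]/.3,dt[:3]/2,dt[3:]/.3]
    return np.concatenate(e)
q=least_squares(g,np.r_[r.x,np.zeros(13)],x_scale=np.r_[100,100,.1,np.ones(13)])
J=q.jac;cov=np.linalg.inv(J.T@J)
print(q.x.round(3),np.degrees(q.x[2]),np.sqrt(np.diag(cov))[:3]);print(q.fun.round(1))
E
python3 fit2.py
```

```text
[ 6.40589e+02 -8.52900e+00  1.82000e-01  1.31000e-01 -5.70000e-02
  5.65900e+00 -4.50000e-02 -2.60000e-02  1.81000e-01 -1.31000e-01
  5.70000e-02  1.59100e+00  2.10000e-02  1.05000e-01 -1.82000e-01
  1.99000e+00] 10.42416275451246 [2.72810346 2.9660444  0.00465685]
[-0.9  1.7 -1.1 -0.3  0.3 -0.8  1.3 -0.3 -1.   0.9 -0.8 -1.3 -2.2 -0.2
  2.6  1.   1.3 -0.5  0.5 -0.  -0.9  0.8  0.1 -0.   2.8 -0.1 -0.1  0.6
 -0.1  0.   0.8  0.1  0.3 -0.6]
```

```bash
python3 -c "
from h import *
print([a.round(1) for a in goto([634,-310,240],down(10.4))])"
python3 -m handwheel '{"gripper":[0,0,0,0,0],"offset":[[0,0,41],[0,0,82],[0,-10,122],[0,-20,162],[0,-30,202]],"rot":[[0,0,0],[0,0,0],[0,0,0],[0,0,0],[0,0,0]]}'; python3 -c "
from h import *
print([a.round(1) for a in goto([634,-310,240],down(10.4))])"
```

```text
[array([ 51. , -53.2, 339.4]), array([-0.1,  0. ,  0. ])]
time_s: 2.43
ee_pos: [631.9, -172.3, 291.2]
ee_rot: [39.7, 90.0, -40.0]
force: [1.1, 0.9, 0.9]
gripper_width: 91.3
[array([ 51.3, -22.6, 135.8]), array([-0.1,  0. , -0. ])]
```

```bash

python3 -m handwheel '{"gripper":[0,0,0,0,0],"offset":[[0,-6,40],[10,-14,78],[25,-20,112],[40,-23,133],[51,-23,133]],"rot":[[0,0,0],[0,0,0],[0,0,0],[0,0,0],[0,0,0]]}'; python3 -c "
from h import *
for i in range(3):
  st=state();f=grab_frame('wrist')
cv2.imwrite('pics/w3raw.png',f[:,:,::-1]);crop(f,0,0,512,384,1.56,'pics/w3.png')
print(st['ee_pos'],st['qvel'].round(1))
import json
json.dump({k:np.array(v).tolist() for k,v in st.items()},open('st2.json','w'))
print([a.round(1) for a in goto([634,-310,240],down(10.4))])
"
```

```text
time_s: 2.85
ee_pos: [632.3, -310.4, 237.9]
ee_rot: [-49.3, 89.9, -129.3]
force: [-1.3, 0.1, -0.7]
gripper_width: 91.0
[ 632.37026538 -305.18796501  237.21465131] [ 2.3 -1.7 -2.5  0.4  1.3  0. ]
[array([-1. , -0.4,  5.7]), array([-0.1, -0.1,  0.1])]
```

View pics/w3.png

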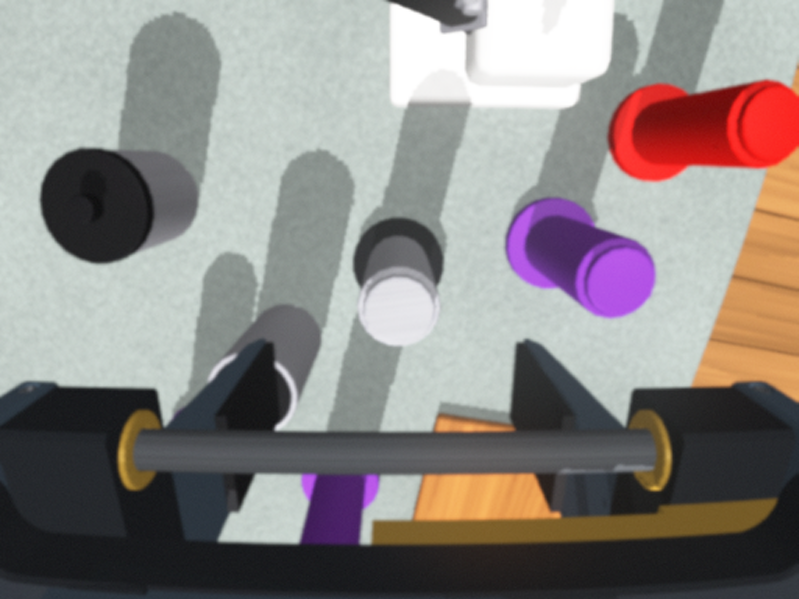

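```bash
python3 -c "
from h import *
import json
st={k:np.array(v) for k,v in json.load(open('st2.json')).items()}
c=lambda u,v:((u+.5)/1.56-.5,(v+.5)/1.56-.5)
print(onz('wrist',*c(400,310),150,st),onz('wrist',*c(399,306),142,st),onz('wrist',*c(399,259),14,st))
print('tumbler',onz('wrist',*c(256,394),120,st))
print('canister',onz('wrist',*c(97,205),95,st))
st=state();print(st['ee_pos'],st['qvel'].round(1))
"
```

```text
[ 636.45090962 -308.93814899  150.        ] [ 635.8848513  -308.92930226  142.        ] [ 635.83240864 -304.67299749   14.        ]
tumbler [ 549.22082577 -397.56384663  120.        ]
canister [ 416.78237452 -287.79827011   95.        ]
[ 633.38780434 -304.2772946   239.04343379] [ 1.7 -1.4 -2.1 -0.1  0.3 -0.1]
```

```bash

python3 -m handwheel '{"gripper":[0,0,0],"offset":[[25,0,0],[40,0,0],[40,0,0]],"rot":[[0,0,0],[0,0,0],[0,0,0]]}'; python3 -c "
from h import *
st=state();print(st['ee_pos'],st['qvel'].round(1))
print([a.round(1) for a in goto([635.5,-309,81],down(10.4))])
"
```

```text
time_s: 3.25
ee_pos: [633.4, -302.2, 197.8]
ee_rot: [-131.7, 89.7, 148.8]
force: [-0.6, 0.0, -0.7]
gripper_width: 91.2
[ 633.37195289 -302.17638852  197.8220913 ] [-0.1 -0.6 -3.5 -0.1  2.3 -0.1]
[array([116.8,   1.2,   7.4]), array([ 0.1, -0.2,  0.2])]
```

```bash

python3 -m handwheel '{"gripper":[0,0,0,0,0],"offset":[[10,1,7],[40,1,7],[75,1,7],[105,1,7],[115,1,7]],"rot":[[0,0,0],[0,0,0],[0,0,0],[0,0,0],[0,0,0]]}';python3 -m handwheel '{"gripper":[0,0],"offset":[[0,0,0],[0,0,0]],"rot":[[0,0,0],[0,0,0]]}'; python3 -c "
from h import *
st=state();print(st['ee_pos'],st['qvel'].round(1))
print([a.round(1) for a in goto([635.5,-309,81],down(10.4))])
"
```

```text
time_s: 3.67
ee_pos: [635.3, -309.8, 81.1]
ee_rot: [-126.5, 89.7, 153.9]
force: [0.5, 0.5, -0.3]
gripper_width: 90.9
time_s: 3.83
ee_pos: [638.1, -311.4, 86.3]
ee_rot: [51.6, 89.8, -28.0]
force: [0.0, 0.4, 0.4]
gripper_width: 91.1
[ 638.082766   -311.43211895   86.28212927] [ 0.  -1.4 -1.8  0.1 -0.2  0. ]
[array([ 5.3, -2.1, -2.9]), array([ 0. ,  0.1, -0.1])]
```

```bash

python3 -m handwheel '{"gripper":[1,1,1,1,1],"offset":[[3,-1,-2],[3,-1,-2],[3,-1,-2],[3,-1,-2],[3,-1,-2]],"rot":[[0,0,0],[0,0,0],[0,0,0],[0,0,0],[0,0,0]]}' 35;python3 -m handwheel '{"gripper":[1,1,1,1,1],"offset":[[0,0,0],[0,0,0],[0,0,0],[0,0,0],[0,0,0]],"rot":[[0,0,0],[0,0,0],[0,0,0],[0,0,0],[0,0,0]]}'
```

```text
time_s: 4.25
ee_pos: [635.8, -309.4, 82.5]
ee_rot: [50.4, 89.9, -29.2]
force: [0.8, 0.7, -0.5]
gripper_width: 61.1
time_s: 4.67
ee_pos: [635.5, -309.4, 81.9]
ee_rot: [19.5, 90.0, -60.1]
force: [-0.4, 0.0, 3.5]
gripper_width: 51.7
```

```bash

python3 -m handwheel '{"gripper":[1,1,1,1,1],"offset":[[-8,0,0],[-30,0,0],[-60,0,0],[-95,0,0],[-130,0,0]],"rot":[[0,0,0],[0,0,0],[0,0,0],[0,0,0],[0,0,0]]}';python3 -m handwheel '{"gripper":[1,1,1,1,1],"offset":[[-35,0,0],[-65,0,0],[-90,0,0],[-100,0,0],[-100,0,0]],"rot":[[0,0,0],[0,0,0],[0,0,0],[0,0,0],[0,0,0]]}'
python3 -c "
from h import *
st=state();print(st['ee_pos'],st['qvel'].round(1))
print([a.round(1) for a in goto([640,-8,316],down(10.4))])
"
```

```text
time_s: 5.08
ee_pos: [634.6, -308.5, 211.1]
ee_rot: [-129.5, 89.8, 150.9]
force: [0.7, -0.9, -4.4]
gripper_width: 51.4
time_s: 5.5
ee_pos: [636.3, -309.5, 313.9]
ee_rot: [53.5, 89.7, -26.1]
force: [0.6, -0.2, -5.0]
gripper_width: 51.4
[ 636.30453176 -309.48954445  313.88287181] [ 0.   1.7  5.3  0.  -2.1  0.1]
[array([  -2.7,   58.1, -295.9]), array([ 0. ,  0.2, -0.2])]
```

```bash

python3 -m handwheel '{"gripper":[1,1,1,1,1],"offset":[[-2,10,-15],[-2,25,-45],[-2,40,-80],[-2,50,-115],[-2,57,-150]],"rot":[[0,0,0],[0,0,0],[0,0,0],[0,0,0],[0,0,0]]}';python3 -m handwheel '{"gripper":[1,1,1,1,1],"offset":[[0,0,-35],[0,0,-70],[0,0,-105],[0,0,-132],[0,0,-146]],"rot":[[0,0,0],[0,0,0],[0,0,0],[0,0,0],[0,0,0]]}';python3 -m handwheel '{"gripper":[1,1,1],"offset":[[0,0,0],[0,0,0],[0,0,0]],"rot":[[0,0,0],[0,0,0],[0,0,0]]}'
python3 -c "
from h import *
for i in range(2):
  st=state();f=grab_frame('wrist')
g=grab_frame('side');h=grab_frame('top')
crop(f,0,0,512,384,1.56,'pics/w4.png');crop(g,150,100,406,292,3,'pics/s4.png');crop(h,150,100,350,250,4,'pics/t4.png')
st=state();print(st['ee_pos'],st['qvel'].round(1))
print([a.round(1) for a in goto([640.6,-8.5,316],down(10.4))])
"
```

```text
time_s: 5.92
ee_pos: [664.1, -149.5, 309.3]
ee_rot: [-118.0, 89.6, 162.4]
force: [1.2, 1.2, -5.0]
gripper_width: 51.6
time_s: 6.33
ee_pos: [636.2, -3.9, 310.6]
ee_rot: [-120.6, 89.6, 160.0]
force: [-1.0, -0.6, -4.9]
gripper_width: 51.4
time_s: 6.58
ee_pos: [638.0, -8.9, 312.1]
ee_rot: [-71.2, 89.9, -150.9]
force: [-0.1, -0.3, -4.9]
gripper_width: 51.2
[638.28312413  -9.0424278  313.07950032] [ 0.1 -0.2 -0.2  0.2 -0.   0.1]
[array([-2.9,  2.4, -0.1]), array([-0.1,  0. ,  0. ])]
```

View pics/w4.png

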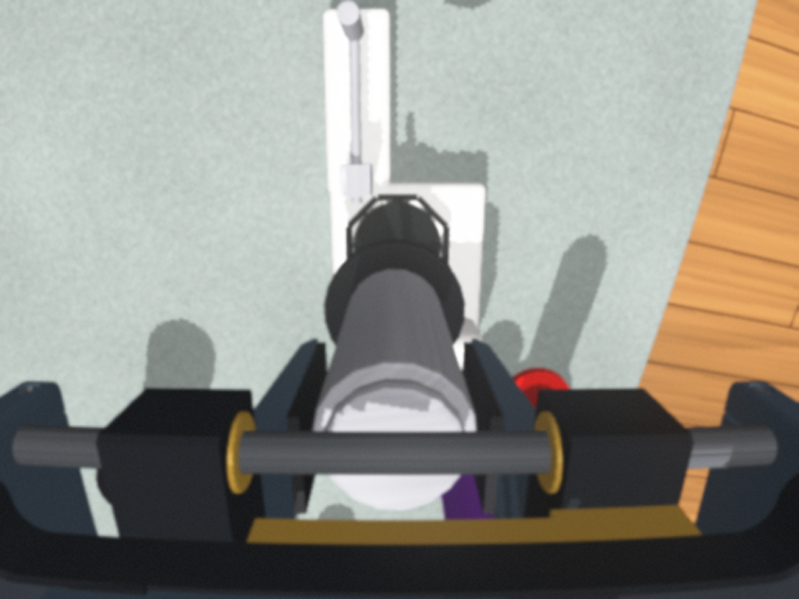

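View pics/s4.png

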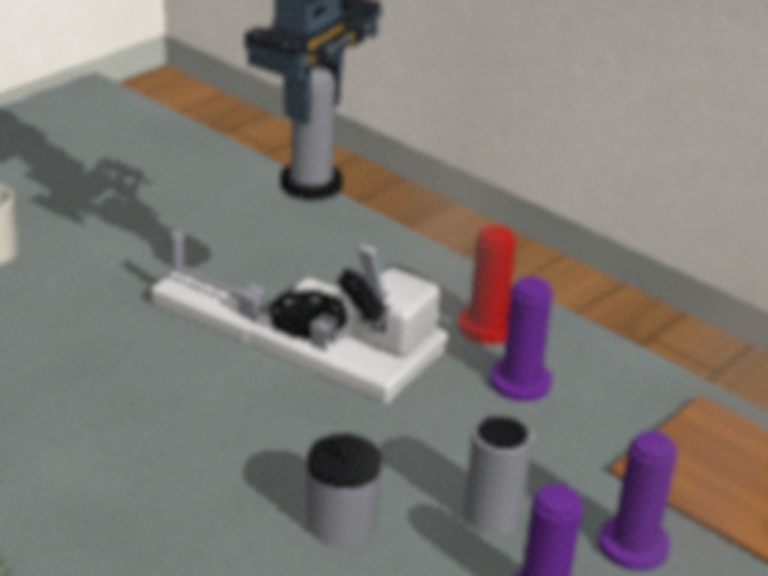

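View pics/t4.png

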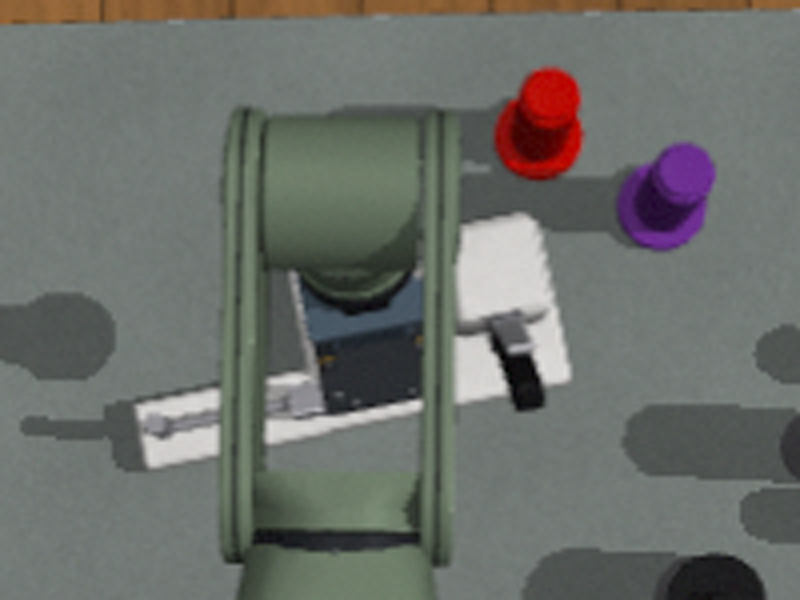

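```bash

python3 -m handwheel '{"gripper":[1,1,1,1,1],"offset":[[20,2,0],[55,2,0],[90,2,0],[125,2,0],[150,2,0]],"rot":[[0,0,0],[0,0,0],[0,0,0],[0,0,0],[0,0,0]]}';python3 -m handwheel '{"gripper":[1,1,1,1],"offset":[[15,0,0],[20,0,0],[20,0,0],[20,0,0]],"rot":[[0,0,0],[0,0,0],[0,0,0],[0,0,0]]}'
python3 -c "
from h import *
for i in range(2):
  st=state();f=grab_frame('wrist')
g=grab_frame('side')
cv2.imwrite('pics/w5raw.png',f[:,:,::-1]);cv2.imwrite('pics/s5raw.png',g[:,:,::-1])
crop(f,190,120,320,280,4,'pics/w5.png');crop(g,200,130,320,220,6,'pics/s5.png')
import json
json.dump({k:np.array(v).tolist() for k,v in st.items()},open('st5.json','w'))
print(st['ee_pos'],st['qvel'].round(1))
print([a.round(1) for a in goto([640.6,-8.5,142],down(10.4))])
"
```

```text
time_s: 7.2
ee_pos: [638.6, -8.2, 160.2]
ee_rot: [-98.6, 89.8, -178.2]
force: [-0.7, -0.2, -5.2]
gripper_width: 51.7
time_s: 7.53
ee_pos: [641.1, -7.9, 144.6]
ee_rot: [75.1, 89.9, -4.6]
force: [0.6, -0.4, -4.4]
gripper_width: 51.8
[641.43016657  -7.77599267 145.31319055] [ 0.1 -0.6 -0.4  0.  -0.   0. ]
[array([ 3.5, -0.9,  0.7]), array([-0. ,  0. , -0.2])]
```

View pics/w5.png

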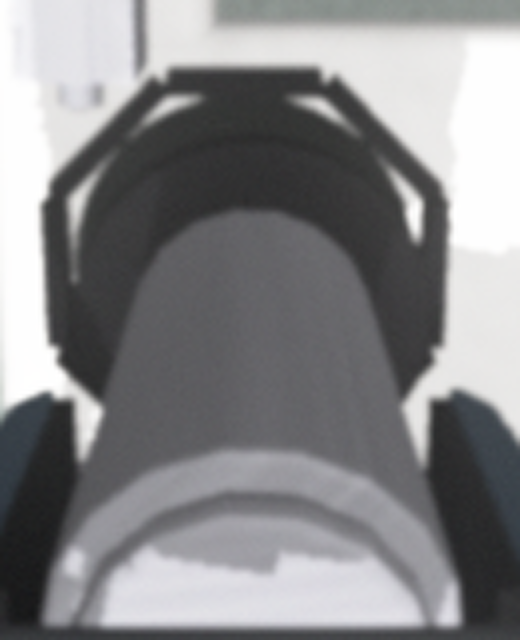

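View pics/s5.png

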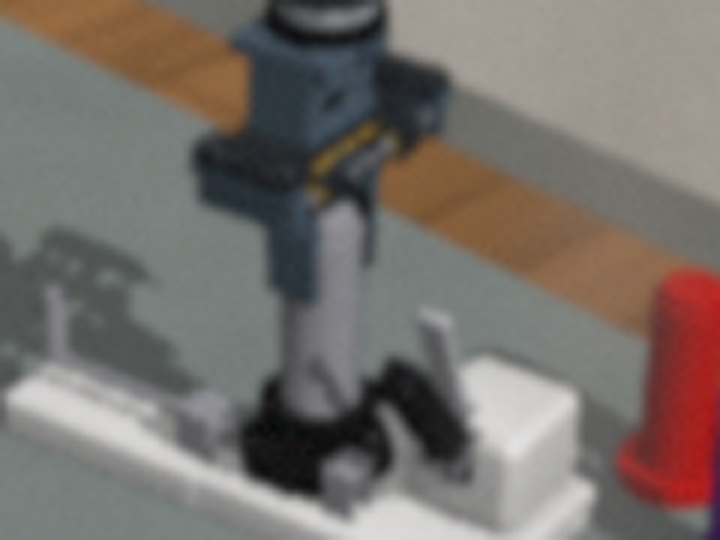

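```bash
cat > ov.py <<'E'
from h import *
import json,sys
st={k:np.array(v) for k,v in json.load(open('st5.json')).items()}
f=cv2.imread('pics/w5raw.png');k=4;u0,v0,u1,v1=190,60,320,280
img=cv2.resize(f[v0:v1,u0:u1],None,fx=k,fy=k,interpolation=cv2.INTER_CUBIC)
b=np.array([640.6,-8.5]);yaw=np.radians(10.4)
def draw(P,col):
    q=((proj('wrist',P,st)-[u0,v0]+.5)*k-.5).round().astype(int);cv2.polylines(img,[q.reshape(-1,1,2)],True,col,1)
a=np.radians(22.5+45*np.arange(8))
def poly(c,r,z,a): return np.c_[c[0]+r*np.cos(a),c[1]+r*np.sin(a),np.full(len(a),z)]
for af,z,col in((96,42,(0,255,255)),(88,42,(0,255,0))): draw(poly(b,af/2/np.cos(np.pi/8),z,a+yaw),col)
t=np.linspace(0,2*np.pi,90);c=st['ee_pos'][:2];zb=st['ee_pos'][2]-81
for r,z,col in((40,zb+14,(0,0,255)),(40,zb,(255,0,255)),(26,zb+142,(255,0,0))): draw(poly(c,r,z,t),col)
print(zb);cv2.imwrite('pics/ov5.png',img[:600])
E
python3 ov.py
```

```text
64.31319054549743
```

View pics/ov5.png

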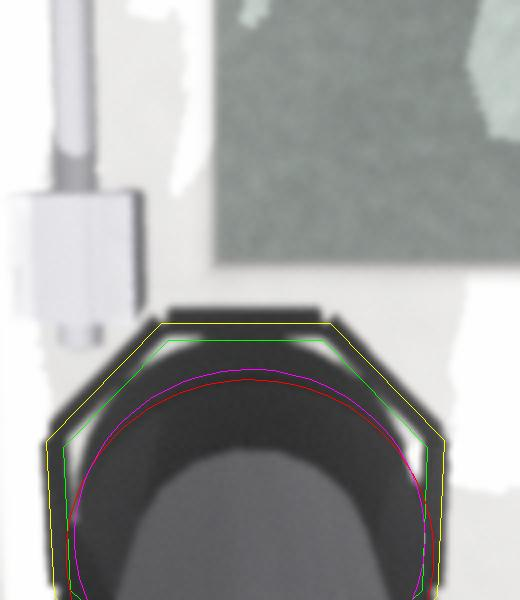

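```bash

python3 -m handwheel '{"gripper":[1,1,1,1],"offset":[[8,0,-3],[16,0,-3],[16,0,-3],[16,0,-3]],"rot":[[0,0,0],[0,0,0],[0,0,0],[0,0,0]]}'
python3 -c "
from h import *
for i in range(2):
  st=state();f=grab_frame('wrist')
cv2.imwrite('pics/w5raw.png',f[:,:,::-1])
import json
json.dump({k:np.array(v).tolist() for k,v in st.items()},open('st5.json','w'))
print(st['ee_pos'],st['qvel'].round(1),st['force'])
"; sed -i 's/b=np.array.*;yaw/b=np.array([640.4,-5]);yaw/' ov.py; python3 ov.py;python3 -c "
import cv2
f=cv2.imread('pics/w5raw.png');cv2.imwrite('pics/w6.png',cv2.resize(f[60:210,190:320],None,fx=4,fy=4,interpolation=cv2.INTER_CUBIC))"
```

```text
time_s: 8.02
ee_pos: [638.8, -4.4, 126.6]
ee_rot: [-97.2, 89.9, -176.8]
force: [1.0, 0.3, -4.8]
gripper_width: 51.4
[639.30465523  -4.40735862 127.12318584] [-0.2 -0.3 -0.8  0.  -0.1  0. ] [-0.15369025  0.12050123 -4.26750631]
46.12318584042245
```

View pics/ov5.png

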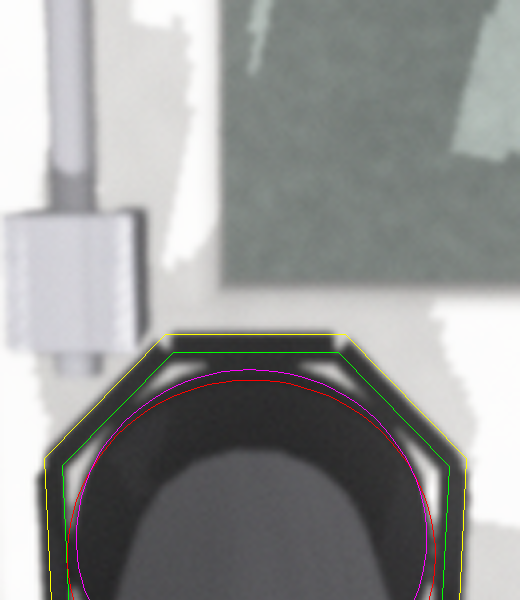

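View pics/w6.png

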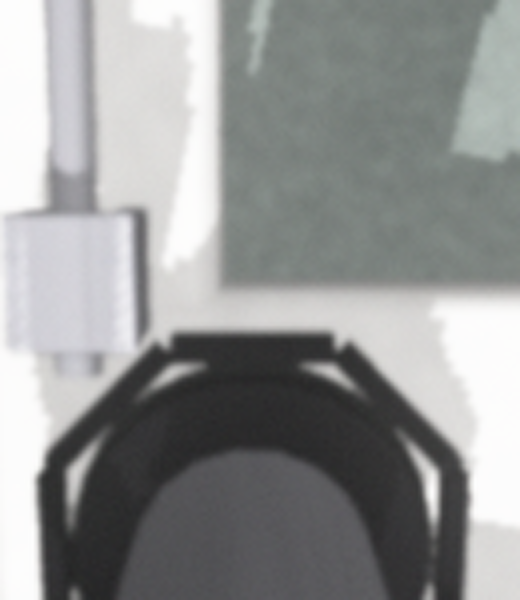

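```bash

python3 -m handwheel '{"gripper":[1,1,1,1,1],"offset":[[2,0.5,1],[5,0.5,1],[8,0.5,1],[11,0.5,1],[11,0.5,1]],"rot":[[0,0,0],[0,0,0],[0,0,0],[0,0,0],[0,0,0]]}'
python3 -m handwheel '{"gripper":[1,1,1],"offset":[[1,0,0],[2,0,0],[2,0,0]],"rot":[[0,0,0],[0,0,0],[0,0,0]]}'
```

```text
time_s: 8.53
ee_pos: [639.6, -5.4, 115.6]
ee_rot: [-99.2, 89.9, -178.8]
force: [-0.8, -0.7, -5.0]
gripper_width: 51.4
time_s: 8.78
ee_pos: [640.2, -5.4, 114.4]
ee_rot: [-65.0, 90.0, -144.7]
force: [0.1, 0.4, -4.7]
gripper_width: 51.9
```

```bash

python3 -m handwheel '{"gripper":[1,1,1],"offset":[[1,0,0],[2,0,0],[2,0,0]],"rot":[[0,0,0],[0,0,0],[0,0,0]]}'
python3 -m handwheel '{"gripper":[1,1,1],"offset":[[0.7,0,0],[1.5,0,0],[1.5,0,0]],"rot":[[0,0,0],[0,0,0],[0,0,0]]}'
```

```text
time_s: 9.03
ee_pos: [640.1, -5.3, 112.4]
ee_rot: [-82.7, 90.0, -162.3]
force: [-0.9, 0.2, -4.0]
gripper_width: 51.7
time_s: 9.28
ee_pos: [640.3, -5.4, 112.0]
ee_rot: [70.8, 90.0, -8.8]
force: [-1.5, -0.2, 0.2]
gripper_width: 51.5
```

```bash

python3 -m handwheel '{"gripper":[1,1],"offset":[[0.7,0,0],[0.7,0,0]],"rot":[[0,0,0],[0,0,0]]}'
python3 -c "
from h import *
st=state();f=grab_frame('wrist');g=grab_frame('side')
cv2.imwrite('pics/w7raw.png',f[:,:,::-1])
crop(f,180,80,330,280,3,'pics/w7.png');crop(g,200,150,320,240,6,'pics/s7.png')
print(st['ee_pos'],st['force'])"
```

```text
time_s: 9.45
ee_pos: [640.3, -5.4, 111.9]
ee_rot: [71.7, 89.9, -7.9]
force: [-3.6, 0.0, 4.2]
gripper_width: 51.7
[640.27131739  -5.36957702 111.91258492] [-3.58841829  0.01267117  4.15335525]
```

View pics/w7.png

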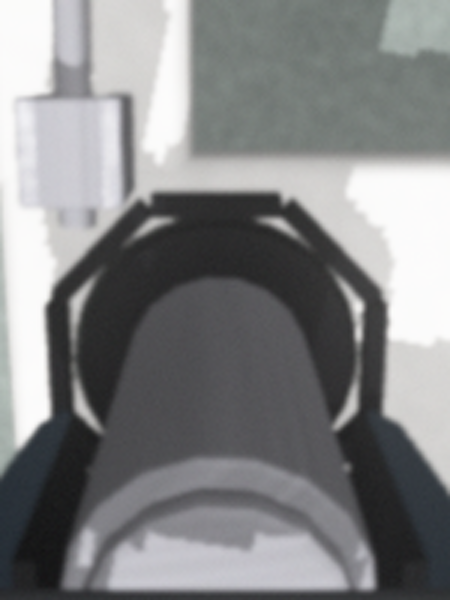

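View pics/s7.png

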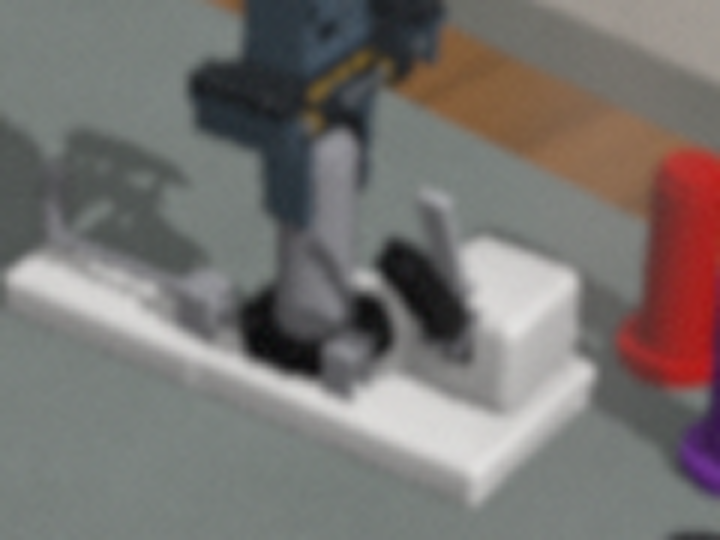

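```bash

python3 -m handwheel '{"gripper":[0.3,0.1,0,0,0],"offset":[[-0.5,0,0],[-0.7,0,0],[-0.7,0,0],[-0.7,0,0],[-0.7,0,0]],"rot":[[0,0,0],[0,0,0],[0,0,0],[0,0,0],[0,0,0]]}'
python3 -m handwheel '{"gripper":[0,0,0,0,0],"offset":[[-3,0,0],[-20,0,0],[-50,0,0],[-85,0,0],[-120,0,0]],"rot":[[0,0,0],[0,0,0],[0,0,0],[0,0,0],[0,0,0]]}'
```

```text
time_s: 9.97
ee_pos: [640.5, -5.4, 111.0]
ee_rot: [66.1, 90.0, -13.5]
force: [-0.2, -0.5, -0.4]
gripper_width: 82.1
time_s: 10.38
ee_pos: [639.8, -5.3, 232.0]
ee_rot: [-98.9, 89.9, -178.5]
force: [1.2, 0.3, -0.3]
gripper_width: 91.4
```

```bash
python3 -c "
from h import *
print([a.round(1) for a in goto([570.5,170.5,190],down(10.4))])"
python3 -m handwheel '{"gripper":[0,0,0,0,0],"offset":[[0,-7,-30],[0,-15,-65],[0,-23,-100],[0,-30,-135],[0,-37,-165]],"rot":[[0,0,0],[0,0,0],[0,0,0],[0,0,0],[0,0,0]]}'
python3 -m handwheel '{"gripper":[0,0,0,0],"offset":[[15,0,-20],[35,0,-20],[42,0,-20],[42,0,-20]],"rot":[[0,0,0],[0,0,0],[0,0,0],[0,0,0]]}'
python3 -c "
from h import *
for i in range(2):
  st=state();f=grab_frame('wrist')
crop(f,0,0,512,384,1.56,'pics/w8.png')
import json
json.dump({k:np.array(v).tolist() for k,v in st.items()},open('st8.json','w'))
print(st['ee_pos'],st['qvel'].round(1))
print([a.round(1) for a in goto([570.5,170.5,190],down(10.4))])"
```

```text
[array([  42.1,  -36.4, -185.5]), array([-0. , -0. ,  0.1])]
time_s: 10.8
ee_pos: [573.2, 152.1, 231.4]
ee_rot: [131.0, 90.0, 51.4]
force: [0.5, 0.3, -0.1]
gripper_width: 91.2
time_s: 11.13
ee_pos: [569.1, 169.6, 187.1]
ee_rot: [-79.7, 89.7, -159.2]
force: [-0.6, -1.0, 0.2]
gripper_width: 91.5
[570.19535089 169.46814793 188.51528339] [-0.7 -0.8 -2.1  0.   0.1  0.1]
[array([-0.6, -0.2, -1.1]), array([-0.,  0., -0.])]
```

View pics/w8.png

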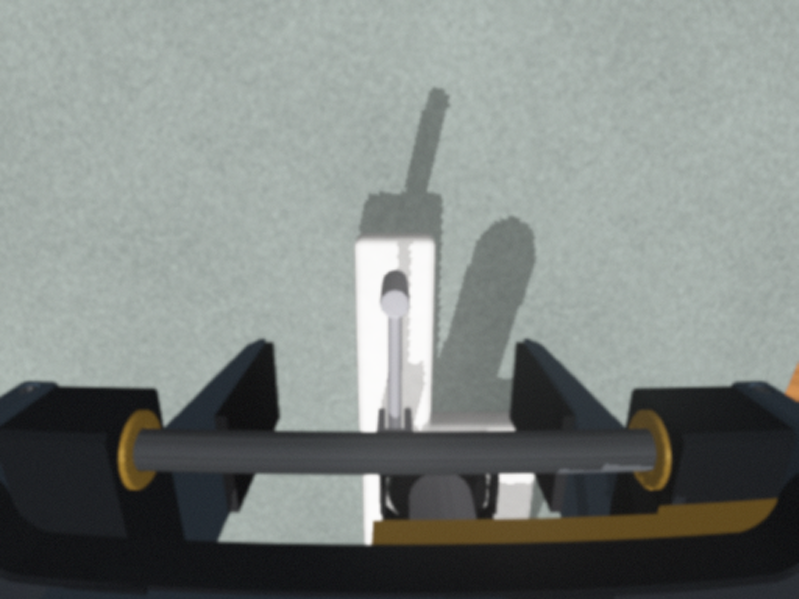

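```bash
python3 -c "
from h import *
import json
st={k:np.array(v) for k,v in json.load(open('st8.json')).items()}
k=onz('wrist',(396.5)/1.56-.5,(303.5)/1.56-.5,110,st);print(k)
print([a.round(1) for a in goto([k[0],k[1],77],down(10.4))])"
```

```text
[570.88239443 171.82432439 110.        ]
[array([112.4,   0.3,  -2.4]), array([-0.,  0., -0.])]
```

```bash

python3 -m handwheel '{"gripper":[0,0,0,0.4,0.4],"offset":[[20,0.5,-2],[55,0.5,-2],[90,0.5,-2],[111,0.5,-2],[111,0.5,-2]],"rot":[[0,0,0],[0,0,0],[0,0,0],[0,0,0],[0,0,0]]}' 15
python3 -m handwheel '{"gripper":[1,1,1,1,1],"offset":[[0,0,0],[0,0,0],[0,0,0],[0,0,0],[0,0,0]],"rot":[[0,0,0],[0,0,0],[0,0,0],[0,0,0],[0,0,0]]}' 15
python3 -m handwheel '{"gripper":[1,1,1,1,1],"offset":[[0,0,0],[0,0,0],[0,0,0],[0,0,0],[0,0,0]],"rot":[[0,0,0],[0,0,0],[0,0,0],[0,0,0],[0,0,0]]}' 15
```

```text
time_s: 11.65
ee_pos: [568.3, 170.4, 74.4]
ee_rot: [-83.6, 89.5, -163.3]
force: [-0.9, -0.2, 0.7]
gripper_width: 80.6
time_s: 12.07
ee_pos: [571.5, 172.2, 79.6]
ee_rot: [94.0, 89.8, 14.4]
force: [-0.8, 0.1, 0.2]
gripper_width: 47.3
time_s: 12.48
ee_pos: [569.6, 171.8, 78.0]
ee_rot: [-86.6, 89.9, -166.2]
force: [-3.0, -0.7, 1.4]
gripper_width: 17.1
```

```bash

python3 -m handwheel '{"gripper":[1,1,1,1,1],"offset":[[0,0,4],[0,0,14],[0,0,26],[0,0,38],[0,0,50]],"rot":[[0,0,0],[0,0,0],[0,0,0],[0,0,0],[0,0,0]]}' 15
python3 -m handwheel '{"gripper":[1,1,1,1,1],"offset":[[0,0,10],[0,0,18],[0,0,26],[0,0,32],[0,0,35]],"rot":[[0,0,0],[0,0,0],[0,0,0],[0,0,0],[0,0,0]]}' 15
python3 -m handwheel '{"gripper":[1,1,1],"offset":[[0,0,2],[0,0,4],[0,0,4]],"rot":[[0,0,0],[0,0,0],[0,0,0]]}' 15
```

```text
time_s: 12.9
ee_pos: [578.9, 121.4, 78.0]
ee_rot: [-89.5, 89.9, -169.1]
force: [-5.2, 1.9, 2.8]
gripper_width: 17.2
time_s: 13.32
ee_pos: [585.2, 86.4, 77.9]
ee_rot: [-77.3, 89.9, -157.0]
force: [-5.6, 1.2, 3.2]
gripper_width: 17.1
time_s: 13.57
ee_pos: [585.9, 82.7, 78.0]
ee_rot: [-68.9, 89.9, -148.5]
force: [-6.1, 0.6, 4.5]
gripper_width: 17.5
```

```bash

python3 -m handwheel '{"gripper":[1,1,1],"offset":[[0,0,1.5],[0,0,3],[0,0,3]],"rot":[[0,0,0],[0,0,0],[0,0,0]]}' 15
python3 -m handwheel '{"gripper":[1,1,1],"offset":[[0,0,1.5],[0,0,3],[0,0,3]],"rot":[[0,0,0],[0,0,0],[0,0,0]]}' 15
```

```text
time_s: 13.82
ee_pos: [586.4, 80.0, 77.9]
ee_rot: [-75.0, 89.9, -154.6]
force: [-6.0, 0.5, 3.6]
gripper_width: 17.2
time_s: 14.07
ee_pos: [586.4, 79.7, 78.0]
ee_rot: [-154.4, 89.7, 125.9]
force: [-7.0, 7.8, 4.3]
gripper_width: 16.9
```

```bash

python3 -m handwheel '{"gripper":[1,0.5,0.3,0.3,0.3],"offset":[[0,0,-2.5],[0,0,-3],[0,0,-3],[0,0,-3],[0,0,-3]],"rot":[[0,0,0],[0,0,0],[0,0,0],[0,0,0],[0,0,0]]}'
python3 -m handwheel '{"gripper":[0.3,0.3,0.3,0.3,0.3],"offset":[[-8,0,0],[-35,0,0],[-70,0,0],[-110,0,0],[-150,0,0]],"rot":[[0,0,0],[0,0,0],[0,0,0],[0,0,0],[0,0,0]]}'
python3 -m handwheel '{"gripper":[0.3,0.3,0.3],"offset":[[-30,0,0],[-60,0,0],[-75,0,0]],"rot":[[0,0,0],[0,0,0],[0,0,0]]}'
python3 -c "
from h import *
for i in range(2):
  st=state();f=grab_frame('wrist')
g=grab_frame('side')
cv2.imwrite('pics/w9raw.png',f[:,:,::-1]);crop(f,0,0,512,384,1.56,'pics/w9.png');crop(g,180,150,320,255,5.5,'pics/s9.png')
cv2.imwrite('pics/s9raw.png',g[:,:,::-1])
import json
json.dump({k:np.array(v).tolist() for k,v in st.items()},open('st9.json','w'))
print(st['ee_pos'],st['qvel'].round(1))"
```

```text
time_s: 14.48
ee_pos: [588.2, 80.9, 78.1]
ee_rot: [73.0, 89.9, -6.6]
force: [-0.5, -0.0, 0.2]
gripper_width: 41.1
time_s: 14.9
ee_pos: [587.0, 81.3, 230.0]
ee_rot: [15.7, 90.0, -63.9]
force: [1.2, -0.3, -0.1]
gripper_width: 64.0
time_s: 15.15
ee_pos: [588.6, 81.5, 308.5]
ee_rot: [84.7, 89.5, 5.1]
force: [-0.1, -1.8, -0.6]
gripper_width: 63.8
[589.54316391  81.63796337 310.13523119] [-0.   0.7  4.5  0.  -4.6 -0. ]
```

View pics/w9.png

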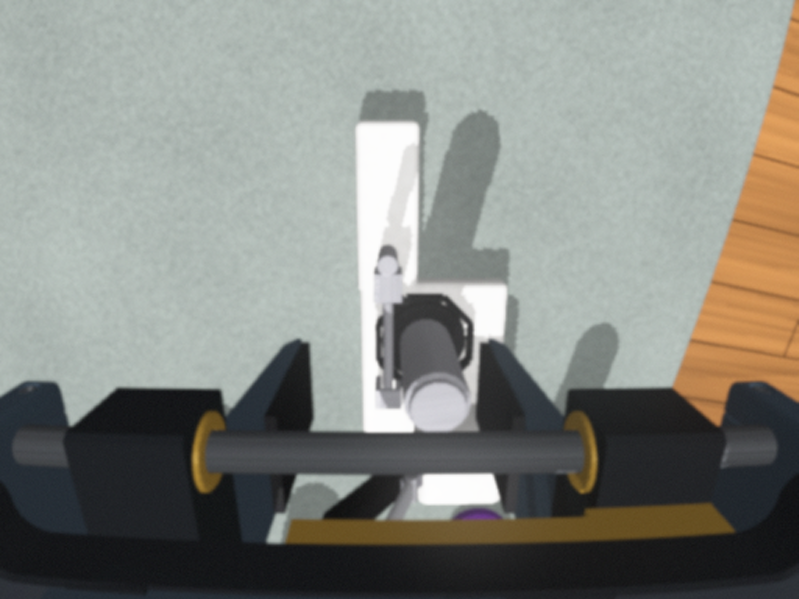

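View pics/s9.png

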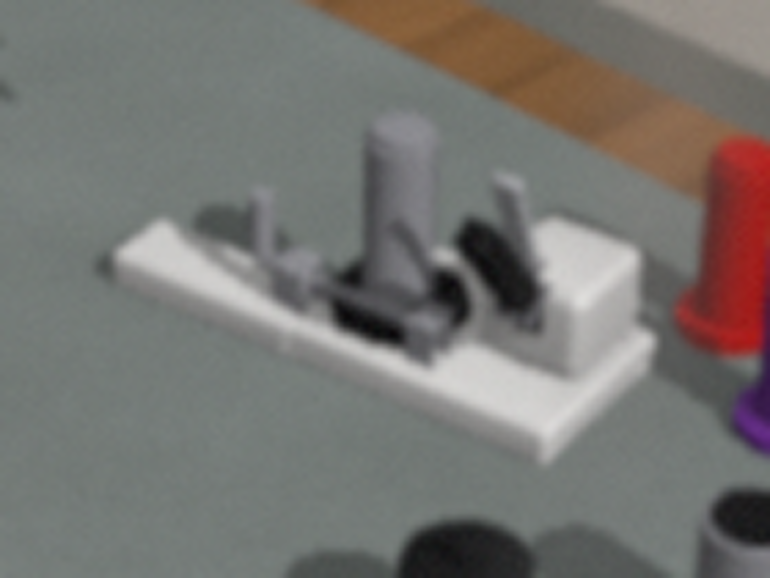

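```bash
cat > grip.py <<'E'
from h import *
B0=np.array([640.2,-5.5,0]);YAW=R.from_euler('z',10.4,degrees=True)
def stw(P): return YAW.apply(np.array(P,float))+B0
s,c=np.sin(.65),np.cos(.65)
gz=np.array([-s,0,c]);gx=np.array([c,0,s]);O=np.array([-65,-112,155.])
M=YAW.as_matrix()@np.c_[-gz,gx,[0,-1,0]]
def tcp(along,cx,dy=0): # grasp point at along on grip z, centre cx along grip x
    return stw(O+(along-19)*gz+cx*gx+np.array([0,dy,0]))
def show(along,cx,dy=0):
    a,b=goto(tcp(along,cx,dy),M);print('target',tcp(along,cx,dy).round(1),'off',a.round(1),'rot',b.round(1))
E
python3 -c "
from grip import *
print(state()['qpos'].round(1)); show(140,15); print(tcp(0,6))"
```

```text
[ 6.8 17.4 75.3 -0.  87.1 -3.6]
target [ 536.2 -138.5  260.4] off [ 43.9 -90.6 206.9] rot [ 0.  0. 37.]
[ 612.49366812 -124.45579205  143.50552626]
```

```bash

python3 -m handwheel '{"gripper":[0,0,0,0,0],"offset":[[0,-15,30],[0,-30,65],[5,-45,100],[10,-60,135],[20,-75,165]],"rot":[[0,0,7],[0,0,14],[0,0,21],[0,0,28],[0,0,35]]}'
python3 -c "
from grip import *
print(state()['qpos'].round(1)); show(140,15)"
```

```text
time_s: 15.72
ee_pos: [544.2, -82.2, 284.2]
ee_rot: [90.5, 57.7, 11.1]
force: [0.2, 0.5, -0.9]
gripper_width: 90.7
[-20.1  -1.4 108.5  22.3  46.8 -42.3]
target [ 536.2 -138.5  260.4] off [ 10.1 -28.   53.9] rot [ 0.1 -0.4  5. ]
```

```bash

python3 -m handwheel '{"gripper":[0,0,0,0,0],"offset":[[3,-10,25],[6,-20,45],[8,-28,53],[8,-28,53],[8,-28,53]],"rot":[[0,0,2],[0,0,2],[0,0,2],[0,0,2],[0,0,2]]}'
python3 -c "
from grip import *
for i in range(2):
  st=state();f=grab_frame('wrist')
g=grab_frame('side');h=grab_frame('top')
print(st['qpos'].round(1),st['qvel'].round(1),st['ee_pos']); show(140,15)
cv2.imwrite('pics/w10raw.png',f[:,:,::-1]);crop(f,0,0,512,384,1.56,'pics/w10.png');crop(g,180,100,320,205,5.5,'pics/s10.png')
import json
json.dump({k:np.array(v).tolist() for k,v in st.items()},open('st10.json','w'))
"
```

```text
time_s: 16.13
ee_pos: [536.9, -135.9, 262.1]
ee_rot: [91.0, 56.0, 11.5]
force: [-0.6, 0.3, -0.4]
gripper_width: 91.6
[-28.8   0.4 110.7  30.3  45.8 -56.4] [ 1.3 -0.4 -1.1  0.1  0.  -0.2] [ 537.5349813 -135.4296416  262.9322791]
target [ 536.2 -138.5  260.4] off [ 1.6 -4.3  3.2] rot [ 0.2 -0.6  3.1]
```

View pics/w10.png

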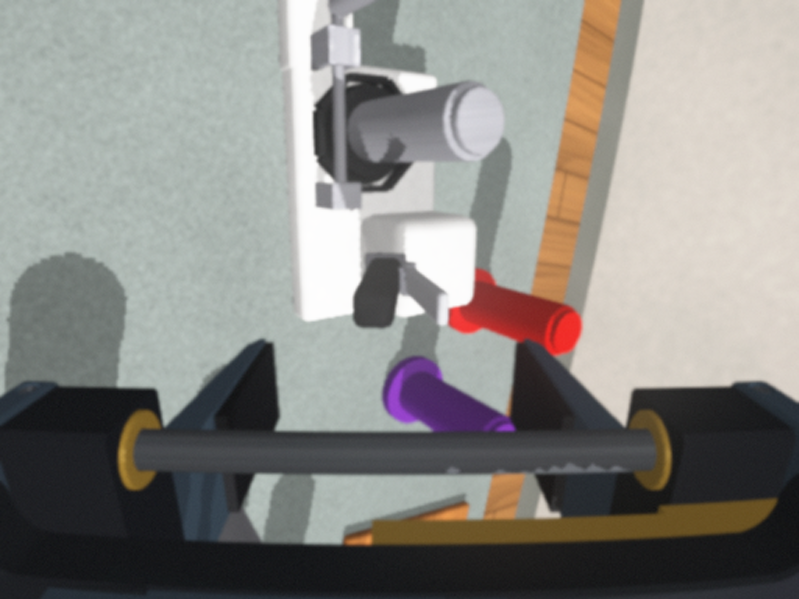

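View pics/s10.png

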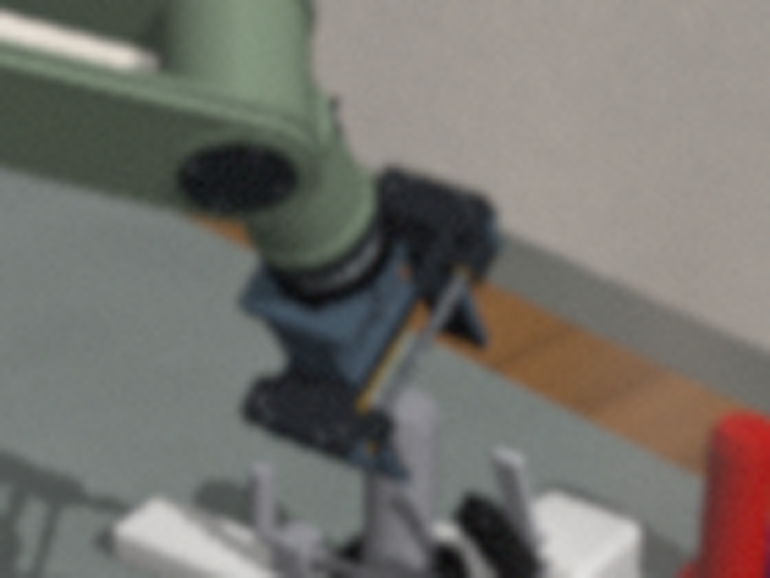

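```bash
cat > ov2.py <<'E'
from grip import *
import json,sys
st={k:np.array(v) for k,v in json.load(open('st10.json')).items()}
f=cv2.imread('pics/w10raw.png');k=5;u0,v0,u1,v1=200,140,330,240
img=cv2.resize(f[v0:v1,u0:u1],None,fx=k,fy=k,interpolation=cv2.INTER_CUBIC);cv2.imwrite('pics/c10.png',img)
def draw(S,col):
    P=np.array([stw(O+a*gx+np.array([0,b,0])+z*gz) for a,b,z in S])
    q=((proj('wrist',P,st)-[u0,v0]+.5)*k-.5).round().astype(int);cv2.polylines(img,[q.reshape(-1,1,2)],True,col,1)
draw([(-13,-13,32),(-13,13,32),(13,13,32),(13,-13,32)],(0,255,255))
draw([(13,13,32),(13,13,-40),(13,-13,-40),(13,-13,32)],(0,200,0))
draw([(39,-11,30),(39,11,30),(47,11,30),(47,-11,30)],(0,0,255))
cv2.imwrite('pics/ov10.png',img)
E
python3 ov2.py
```

```text
(no output)
```

View pics/ov10.png

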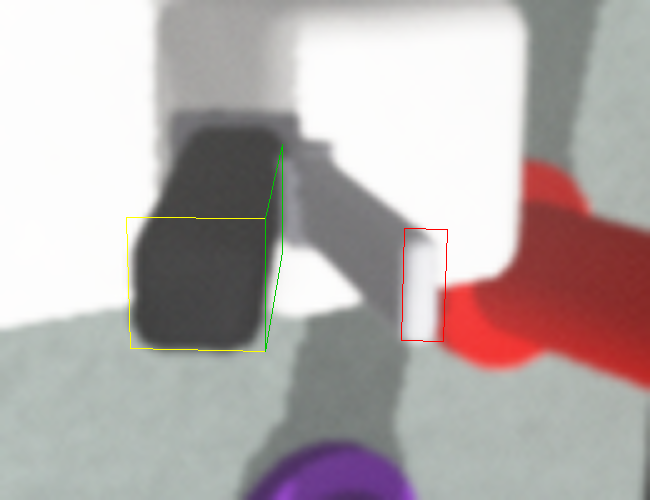

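View pics/c10.png

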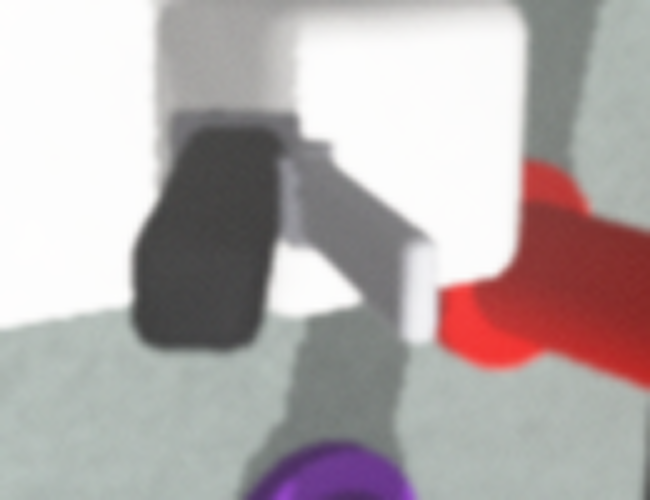

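```bash

python3 -m handwheel '{"gripper":[0,0,0,0,0],"offset":[[5,-4,3],[20,-4,3],[45,-3,3],[60,-2.5,3],[60,-2.5,3]],"rot":[[0,0,3],[0,-0.5,3],[0,-0.5,3],[0,-0.5,3],[0,-0.5,3]]}'
python3 -m handwheel '{"gripper":[0,0],"offset":[[0,0,0],[0,0,0]],"rot":[[0,0,0],[0,0,0]]}'
python3 -c "
from grip import *
show(80,15); show(0,15)"
```

```text
time_s: 16.75
ee_pos: [569.4, -130.6, 210.2]
ee_rot: [90.2, 53.1, 10.9]
force: [0.0, 0.9, -1.5]
gripper_width: 91.4
time_s: 16.92
ee_pos: [569.8, -132.2, 213.9]
ee_rot: [89.9, 52.8, 10.5]
force: [-0.4, 0.3, -0.4]
gripper_width: 91.4
target [ 571.9 -131.9  212.6] off [2.3 0.9 0.1] rot [ 0.2 -0.1  0.1]
target [ 619.5 -123.2  149. ] off [82.3  1.   0.1] rot [ 0.2 -0.1  0.1]
```

```bash

python3 -m handwheel '{"gripper":[0,0,0,0,0],"offset":[[10,1,0],[30,1,0],[52,1,0],[72,1,0],[82,1,0]],"rot":[[0,0,0],[0,0,0],[0,0,0],[0,0,0],[0,0,0]]}'
python3 -m handwheel '{"gripper":[0,0,0],"offset":[[0,-5,0],[0,-9,0],[0,-9,0]],"rot":[[0,0,0],[0,0,0],[0,0,0]]}'
python3 -c "
from grip import *
show(0,6)
f=grab_frame('wrist');crop(f,0,0,512,384,1.56,'pics/w11.png')
g=grab_frame('side');crop(g,180,100,320,205,5.5,'pics/s11.png')"
```

```text
time_s: 17.33
ee_pos: [619.5, -123.1, 146.7]
ee_rot: [90.0, 52.9, 10.5]
force: [0.3, 0.6, -0.4]
gripper_width: 91.0
time_s: 17.58
ee_pos: [610.8, -124.8, 142.7]
ee_rot: [90.0, 52.9, 10.5]
force: [0.3, 0.2, -0.8]
gripper_width: 91.4
target [ 612.5 -124.5  143.5] off [0.4 1.8 0. ] rot [ 0.1 -0.1  0.1]
```

View pics/w11.png

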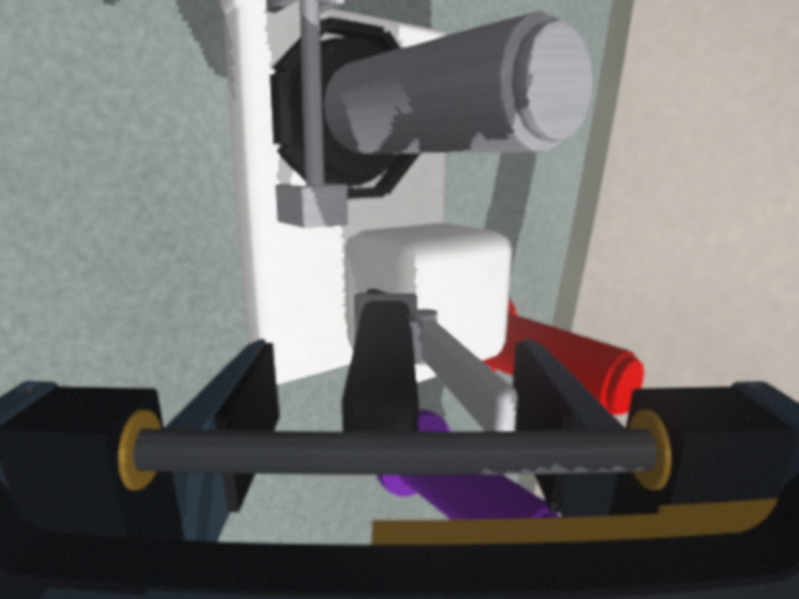

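View pics/s11.png

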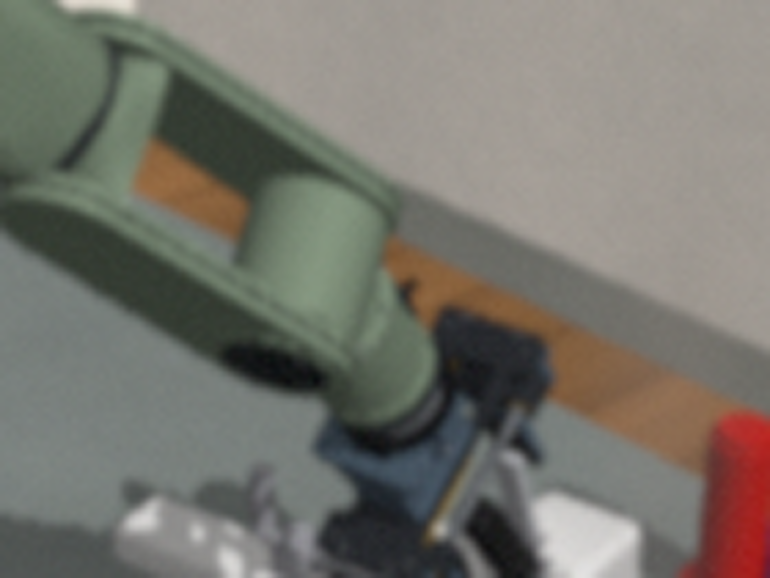

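```bash

python3 -m handwheel '{"gripper":[1,1,1,1,1],"offset":[[0,1,0],[0,1,0],[0,1,0],[0,1,0],[0,1,0]],"rot":[[0,0,0],[0,0,0],[0,0,0],[0,0,0],[0,0,0]]}' 30
python3 -m handwheel '{"gripper":[1,1,1,1,1],"offset":[[0,0,0],[0,0,0],[0,0,0],[0,0,0],[0,0,0]],"rot":[[0,0,0],[0,0,0],[0,0,0],[0,0,0],[0,0,0]]}' 30
python3 -m handwheel '{"gripper":[1,1,1],"offset":[[0,0,0],[0,0,0],[0,0,0]],"rot":[[0,0,0],[0,0,0],[0,0,0]]}' 30
```

```text
time_s: 18.1
ee_pos: [614.6, -125.2, 146.1]
ee_rot: [89.8, 52.6, 10.3]
force: [2.3, 1.1, 5.9]
gripper_width: 60.7
time_s: 18.52
ee_pos: [611.1, -126.0, 143.3]
ee_rot: [89.7, 52.9, 10.2]
force: [-11.8, -6.0, 6.1]
gripper_width: 36.3
time_s: 18.77
ee_pos: [611.1, -126.0, 143.3]
ee_rot: [89.7, 52.9, 10.2]
force: [-12.7, -5.5, 6.3]
gripper_width: 36.3
```

```bash

python3 -m handwheel '{"gripper":[1,1,1,1,1],"offset":[[0,0,0],[0,0,0],[0,0,0],[0,0,0],[0,0,0]],"rot":[[0,0,0],[0,0,0],[0,0,0],[0,0,0],[0,0,0]]}' 30
python3 -m handwheel '{"gripper":[1,1,1,1,1],"offset":[[0,0,0],[0,0,0],[0,0,0],[0,0,0],[0,0,0]],"rot":[[0,0,0],[0,0,0],[0,0,0],[0,0,0],[0,0,0]]}' 30
python3 -m handwheel '{"gripper":[1,1,1,1,1],"offset":[[0,0,0],[0,0,0],[0,0,0],[0,0,0],[0,0,0]],"rot":[[0,0,0],[0,0,0],[0,0,0],[0,0,0],[0,0,0]]}' 30
python3 -c "
from h import *
f=grab_frame('wrist');crop(f,0,0,512,384,1.56,'pics/w12.png')"
```

```text
time_s: 19.18
ee_pos: [611.1, -126.0, 143.3]
ee_rot: [89.7, 52.9, 10.2]
force: [-13.4, -5.9, 5.8]
gripper_width: 36.6
time_s: 19.6
ee_pos: [611.1, -126.0, 143.3]
ee_rot: [89.7, 52.9, 10.2]
force: [-13.6, -5.6, 5.1]
gripper_width: 36.5
time_s: 20.02
ee_pos: [611.1, -126.0, 143.3]
ee_rot: [89.7, 52.9, 10.2]
force: [-12.3, -4.2, 6.7]
gripper_width: 36.2
```

View pics/w12.png

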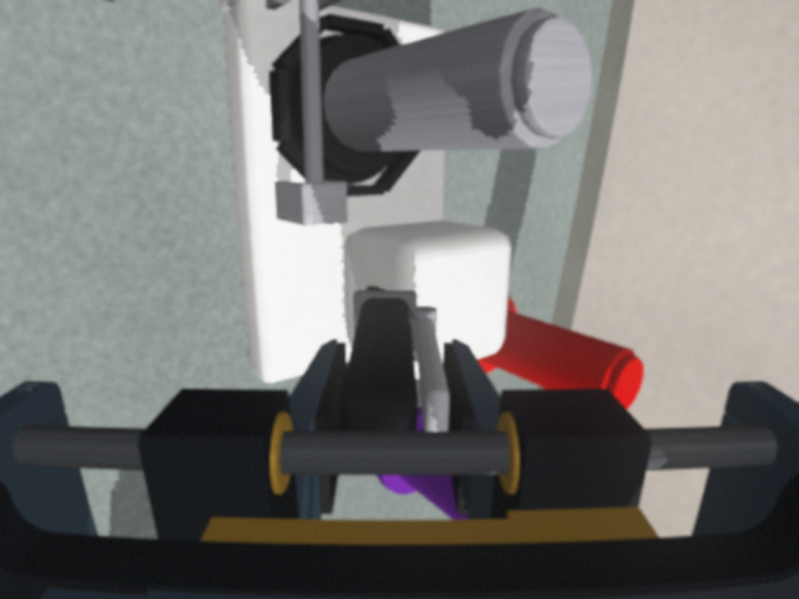

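```bash

python3 -m handwheel '{"gripper":[0,0,0,0,0],"offset":[[0,0,0],[0,0,0],[0,0,0],[0,0,0],[0,0,0]],"rot":[[0,0,0],[0,0,0],[0,0,0],[0,0,0],[0,0,0]]}'
python3 -m handwheel '{"gripper":[0,0,0,0,0],"offset":[[0,0,0],[0,0,0],[0,0,0],[0,0,0],[0,0,0]],"rot":[[0,0,0],[0,0,0],[0,0,0],[0,0,0],[0,0,0]]}'
python3 -m handwheel '{"gripper":[0,0,0,0,0],"offset":[[0,0,0],[0,0,0],[0,0,0],[0,0,0],[0,0,0]],"rot":[[0,0,0],[0,0,0],[0,0,0],[0,0,0],[0,0,0]]}'
python3 -c "
from grip import *
show(0,6)
f=grab_frame('wrist');crop(f,0,0,512,384,1.56,'pics/w13.png')"
```

```text
time_s: 20.48
ee_pos: [613.7, -124.9, 144.1]
ee_rot: [89.9, 52.8, 10.4]
force: [3.8, 0.5, 0.4]
gripper_width: 67.1
time_s: 20.9
ee_pos: [611.9, -124.2, 142.7]
ee_rot: [90.0, 53.0, 10.6]
force: [-0.2, -0.7, -0.1]
gripper_width: 91.3
time_s: 21.32
ee_pos: [612.6, -124.6, 143.3]
ee_rot: [90.0, 52.9, 10.5]
force: [0.8, -0.3, -0.5]
gripper_width: 90.9
target [ 612.5 -124.5  143.5] off [-0.2  0.1 -0.1] rot [ 0.1 -0.1  0.1]
```

View pics/w13.png

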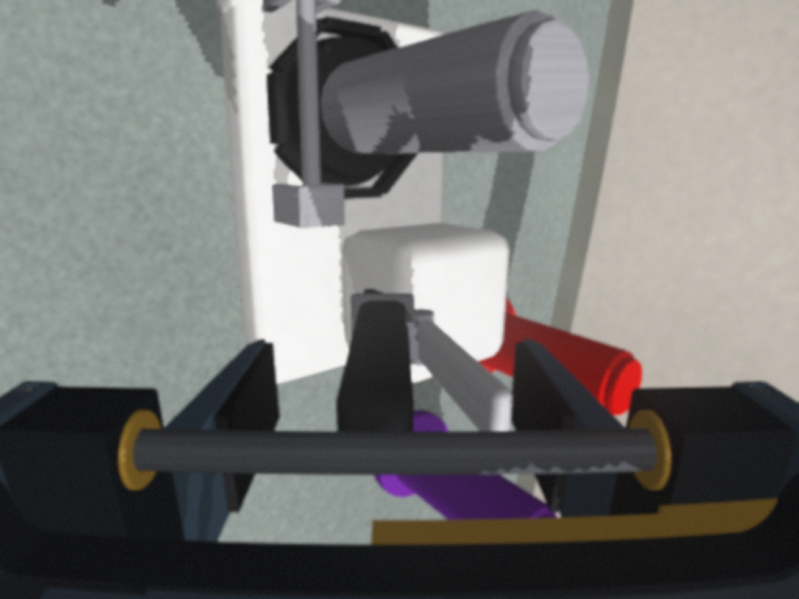

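```bash

python3 -m handwheel '{"gripper":[0,0,0,0,0],"offset":[[0,3,0],[0,4,0],[0,4,0],[0,2,0],[0,-1,0]],"rot":[[0,0,0],[0,0,0],[0,0,0],[0,0,0],[0,0,0]]}'
python3 -m handwheel '{"gripper":[1,1,1,1,1],"offset":[[0,0,0],[0,0,0],[0,0,0],[0,0,0],[0,0,0]],"rot":[[0,0,0],[0,0,0],[0,0,0],[0,0,0],[0,0,0]]}' 30
python3 -m handwheel '{"gripper":[1,1,1,1,1],"offset":[[0,0,0],[0,0,0],[0,0,0],[0,0,0],[0,0,0]],"rot":[[0,0,0],[0,0,0],[0,0,0],[0,0,0],[0,0,0]]}' 30
python3 -m handwheel '{"gripper":[1,1,1,1,1],"offset":[[0,0,0],[0,0,0],[0,0,0],[0,0,0],[0,0,0]],"rot":[[0,0,0],[0,0,0],[0,0,0],[0,0,0],[0,0,0]]}' 30
python3 -m handwheel '{"gripper":[1,1,1,1,1],"offset":[[0,0,0],[0,0,0],[0,0,0],[0,0,0],[0,0,0]],"rot":[[0,0,0],[0,0,0],[0,0,0],[0,0,0],[0,0,0]]}' 30
python3 -m handwheel '{"gripper":[1,1,1,1,1],"offset":[[0,0,0],[0,0,0],[0,0,0],[0,0,0],[0,0,0]],"rot":[[0,0,0],[0,0,0],[0,0,0],[0,0,0],[0,0,0]]}' 30
```

```text
time_s: 21.78
ee_pos: [611.9, -124.7, 142.8]
ee_rot: [89.9, 52.9, 10.5]
force: [0.2, -0.4, 0.5]
gripper_width: 91.0
time_s: 22.2
ee_pos: [613.5, -125.1, 144.9]
ee_rot: [89.8, 52.7, 10.3]
force: [1.2, 1.2, 7.1]
gripper_width: 61.1
time_s: 22.62
ee_pos: [611.2, -125.9, 143.2]
ee_rot: [89.8, 52.9, 10.2]
force: [-8.8, -4.9, 6.3]
gripper_width: 36.4
time_s: 23.03
ee_pos: [611.2, -125.9, 143.2]
ee_rot: [89.8, 52.9, 10.3]
force: [-8.5, -2.6, 6.2]
gripper_width: 36.3
time_s: 23.45
ee_pos: [611.2, -125.9, 143.2]
ee_rot: [89.8, 52.9, 10.3]
force: [-8.5, -3.7, 5.9]
gripper_width: 36.1
time_s: 23.87
ee_pos: [611.2, -125.9, 143.2]
ee_rot: [89.8, 52.9, 10.3]
force: [-8.3, -4.8, 6.3]
gripper_width: 36.4
```

```bash

python3 -m handwheel '{"gripper":[1,1,1],"offset":[[0,0,0],[0,0,0],[0,0,0]],"rot":[[0,0,0],[0,0,0],[0,0,0]]}' 30
python3 -m handwheel '{"gripper":[0,0,0,0,0],"offset":[[0,0,0],[0,0,0],[0,0,0],[0,0,0],[0,0,0]],"rot":[[0,0,0],[0,0,0],[0,0,0],[0,0,0],[0,0,0]]}'
python3 -m handwheel '{"gripper":[0,0,0,0,0],"offset":[[0,0,0],[0,0,0],[0,0,0],[0,5,0],[0,9,0]],"rot":[[0,0,0],[0,0,0],[0,0,0],[0,0,0],[0,0,0]]}'
python3 -m handwheel '{"gripper":[0,0,0,0,0],"offset":[[0,0,0],[-10,0,0],[-30,0,0],[-60,0,0],[-90,0,0]],"rot":[[0,0,0],[0,0,0],[0,0,0],[0,0,0],[0,0,0]]}'
python3 -m handwheel '{"gripper":[0,0,0,0,0],"offset":[[-30,0,0],[-60,0,0],[-75,0,0],[-80,0,0],[-80,0,0]],"rot":[[0,0,0],[0,0,0],[0,0,0],[0,0,0],[0,0,0]]}'
python3 -c "
from grip import *
f=grab_frame('wrist');crop(f,0,0,512,384,1.56,'pics/w14.png')
g=grab_frame('side');crop(g,180,120,350,250,4.6,'pics/s14.png')
h=grab_frame('top');crop(h,70,90,390,282,2.5,'pics/t14.png')"
```

```text
time_s: 24.12
ee_pos: [611.2, -125.9, 143.2]
ee_rot: [89.8, 52.9, 10.3]
force: [-9.2, -3.5, 7.3]
gripper_width: 36.3
time_s: 24.53
ee_pos: [612.8, -125.1, 143.2]
ee_rot: [89.9, 52.8, 10.4]
force: [3.8, 0.5, -0.1]
gripper_width: 66.6
time_s: 24.95
ee_pos: [618.4, -123.1, 147.7]
ee_rot: [90.1, 53.0, 10.6]
force: [0.8, -0.3, 0.2]
gripper_width: 90.8
time_s: 25.37
ee_pos: [563.9, -133.0, 220.0]
ee_rot: [90.1, 53.0, 10.6]
force: [-0.0, -0.6, 0.3]
gripper_width: 91.3
time_s: 25.78
ee_pos: [517.5, -142.5, 285.2]
ee_rot: [89.8, 52.8, 10.3]
force: [0.6, -0.2, 0.5]
gripper_width: 91.0
```

View pics/w14.png

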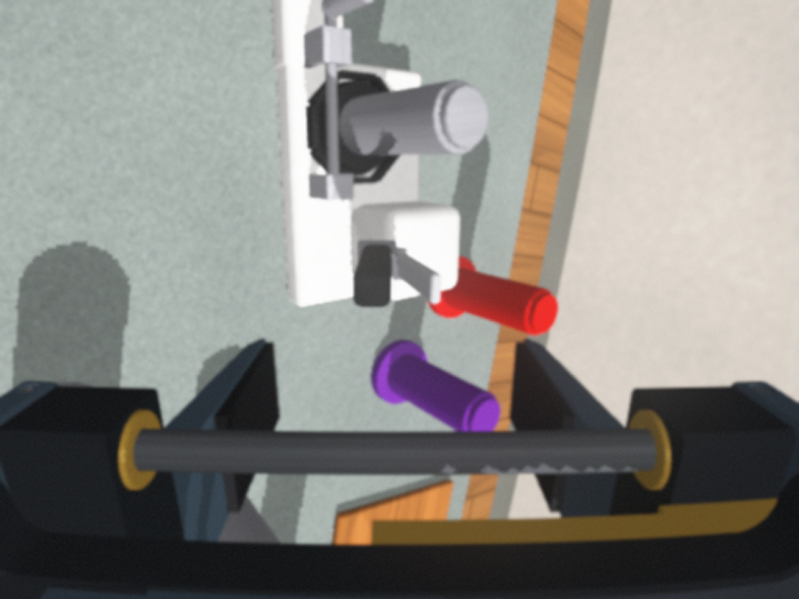

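View pics/s14.png

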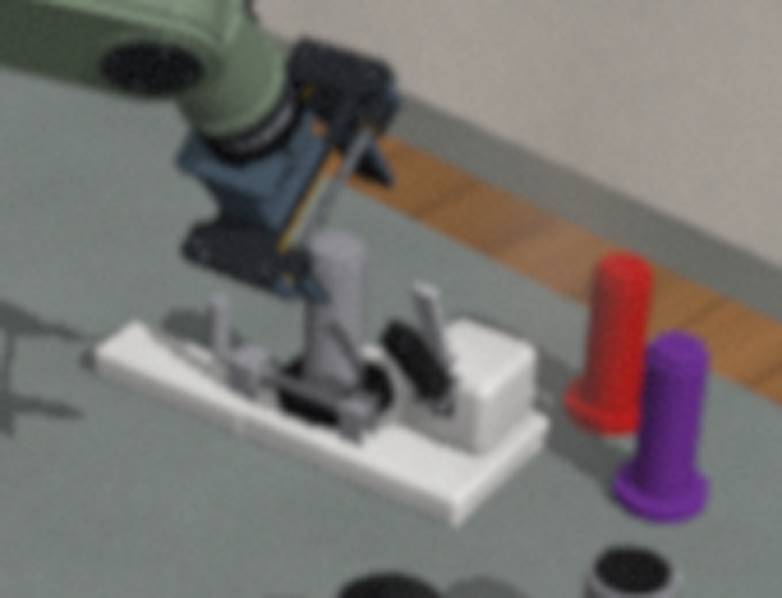

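View pics/t14.png

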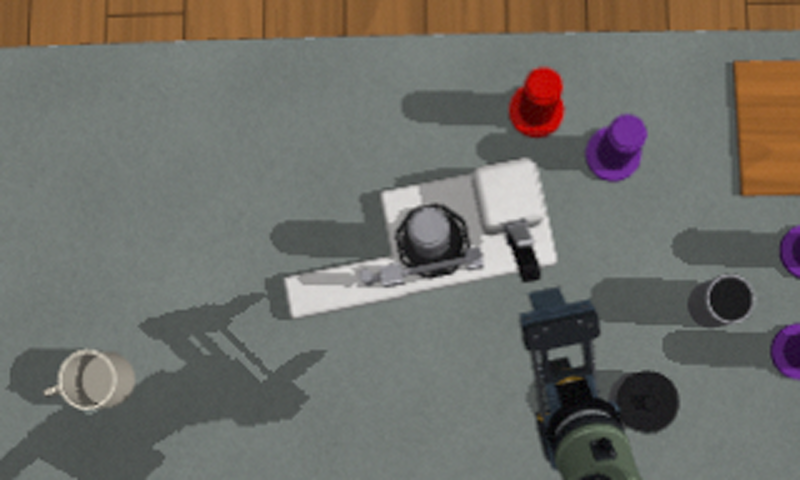

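```bash
python3 -c "
from workcell import *
print(state()['qvel'].round(1),state()['force'])
print(job_done())"
```

```text
[ 0.3  0.6 -0.1  0.1  0.2 -0.1] [ 0.66424112  1.34259306 -0.33997735]
the job is handed in; nothing more can be done
None
```

The job is handed in at about 26 s of the 72 s allowed; it returns no verdict, so what follows is from my own checks.

- **Cup:** I set it down in the bay until it bore on the floor, with the fingers reading 4 N upward, and only then let go. The collar had a visible gap all round inside the rim.
- **Bolt:** I pushed it right until it stopped moving and the force rose to 8 N. That was about 92 mm of travel from a start of about 4 mm, so fully home.
- **Trigger:** I pinched it fully in twice, with the fingers closed to 36.3 mm against the 37 mm expected. The pinches lasted about 1.5 s each, and the trigger sprang right back after each one.

**Last pictures:** the cup is upright in the bay, the rod lies in the keeper, and the trigger is back at its starting position. The mug, tumbler and canister are standing where they were, by eye rather than measured. The gripper is well clear of everything.

**Disagreement:** the top and wrist cameras differed by about 4 mm on where the bay was. I used the wrist camera, since it saw the cup and the rim together, and the smooth seating bore it out.

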